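# Put the toy vehicles on display and set the case light

### The arm

A 6-joint arm with a two-finger parallel gripper is mounted at the origin on the work surface. World frame = base frame: x ahead of the robot, y to its left, z up, the work surface at z = 0. Lengths are in mm, angles in rad, forces in N, time in s.
With the tool pointing down it reaches from about 325 to 850 mm from the base axis. Payload 4.4 kg.
Tool frame: the origin (TCP) lies at the centre of the arm's flange, where the gripper is bolted on; the fingertips stand 199 mm ahead of it and the grasp point (between the pads) lies 180 mm ahead of it; z points along the fingers, y is the line along which they close (so a half turn about z gives the same grasp; the last joint's range is limited). The gripper opens to 94 mm and grips with 3 to 60 N. Pads are 16 mm wide; open, the fingers measure 119 mm over their backs; the gripper's body (75 mm by 177 mm) begins 78 mm behind the grasp point.
Start: joints at [-1.329, 0.207, 1.542, -0, 1.393, -0.15], TCP at [220.085, -531.217, 404.647] pointing down, gripper open.
Joint ranges: [-2.73, 2.73], [-0.86, 2.22], [0.23, 2.46], [-1.11, 4.25], [0.08, 2.63], [-2.82, 2.82]. Speed limits (rad/s): [2.79, 2.79, 3.14, 3.14, 3.14, 3.14].

### API

Orientations are given as a unit quaternion [x, y, z, w].
In Python, from bench import * gives the robot as it stands. The module is installed in compiled form; this text tells all that it offers.
- The arm moves only by the shell command python3 -m inch 'ROWS' [OPENING] [FORCE]. ROWS is JSON, a list of rows, each an object with "dp": the shift along the tool's x, y, z as a fraction of full scale, a list of three; "angular": the turn, a rotation vector about the tool's x, y, z as a fraction of full scale, a list of three. A call has 1 to 12 rows; each row shifts and turns the commanded pose from where the row before left it, along the tool's axes as they then stand; what a row does not reach is not made up. Full scale, the value 1, is 0.02 m for a shift and 0.12 rad for a turn. A row lasts 1/12 s, in which the tool goes at most 41.7 mm and 7.16 degrees, less where a joint would pass 70% of its speed; a pose out of reach is approached as far as the arm can. A call with a number of a shift or a turn outside -1 to 1 is refused whole. A call with a gripper value outside its range is refused whole. OPENING is the opening, from 0 (shut) to 1 (fully open), set as the call begins (- or left out, the last holds). The fingers move at their own pace and stop on an object; FORCE is the grip in N (left out, the last holds). Time passes only in rows, so rows that do not move let the fingers close. It gives the time, the measured TCP pose, the force, the opening and the grip force at its end, in the units of the state.
- get_obs(): the state, without advancing time (a new reading comes with each control period).
- read_camera(name): name is "side" or "top" or "wrist"; returns (picture, depth): 400x640x3 uint8, red, green, blue; 400x640 float32, mm along the optical axis (not along the pixel's ray), 0 where there is no reading.
- camera_model(name): a dict with "fx", "fy", "cx", "cy" (pixels), "R" (3x3) and "t" (3): a world point X has camera coordinates R X + t; the wrist camera has in their place "tool_from_camera" (4x4, takes a point from camera to tool coordinates, whose origin is the TCP and whose axes are the flange's). Camera axes: x right, y down, z forward; pixel columns grow to the right and rows downward; lengths in mm; the calibration is good to about 2 mm. A picture is of the moment at which its call begins: read the wrist's pose just before it. camera_model takes no time and is no camera call.
- hand_in(): hands the job in; it is judged then, once.
The state is a dict: "time": time; "qpos": joint angles; "qd": joint speeds; "effort": joint torques, N m; "tool_pos": TCP position; "orientation": TCP orientation; "contact_force": force on the tool from outside, world axes, zero at the start; "wrist_torque": the same for the moment, N m; "width": finger opening in mm; "finger_force": force on a finger pad.
Only numpy, scipy, OpenCV 4.12 (cv2) and the standard library are available. Lean on these libraries where they do the work, as an engineer would, in place of code of your own. Each camera call takes 0.05 s, during which the arm holds its last target. There are 200 camera calls.

### The job

Flip the display case's lid wide open, put every toy vehicle that is on the ledge into the case, standing on its wheels, and shut the lid fully. Then set the display light: turn only the outer ring of the double knob until its white line points at the brass mark, leaving the small inner knob as it is. Leave everything else on the ledge where it stands.

Things in the scene. Friction and masses are not known exactly. Their poses are not given: they have to be found in the camera images.
- case: Clear acrylic display case, 220 (x) by 240 (y) by 65 mm high, walls and floor 5 mm, open top closed by a clear flip-top lid. Fixed to the ledge. Origin: centre of its underside; the lid's hinge runs along its far (+x) top edge.
- case_lid (a joint): Hinge of the case lid, rad: 0 = shut, 1.9 = fully open, leaning back beyond upright; turns about the case's +y axis through point case_lid_hinge. Stiff: it stays where it is left (about 0.3 N m of friction; lid 0.2 kg, 220 by 240 by 6 mm). Starts shut.
- case_lid_hinge (a point): Middle of the lid's hinge line: 110 mm along the case's +x from the case's origin, 65.5 mm up.
- case_lid_handle (a point): Centre of the grip of the black mushroom-shaped knob on the lid: 190 mm from the hinge line towards the lid's free edge and 41 mm out from the hinge line at right angles to the lid (35 mm off the lid's outer face). Moves with the lid. The knob's head is about 28 mm across and is pinched from the sides; its outermost face is about 8 mm beyond this point.
- dump_truck: Origin: centre of its underside; nose along its +x, up +z. Wheels do not turn; stands flat. Of the five toy vehicles only three or four are there. Green plastic dump truck, 78 long, 38 wide, 42 mm high, open bed behind a cab, about 70 g.
- taxi: Origin: centre of its underside; nose along its +x, up +z. Wheels do not turn; stands flat. Of the five toy vehicles only three or four are there. Orange die-cast taxi saloon, 76 long, 34 wide over the lower 17 mm, narrower cabin up to 29 mm (small roof sign to 33 mm), about 110 g.
- police_van: Origin: centre of its underside; nose along its +x, up +z. Wheels do not turn; stands flat. Of the five toy vehicles only three or four are there. Black plastic police van, 76 long, 36 wide, 40 mm high (roof light bar to 44 mm), about 80 g.
- bus: Origin: centre of its underside; nose along its +x, up +z. Wheels do not turn; stands flat. Of the five toy vehicles only three or four are there. Toy city bus, 88 long, 32 wide, 40 mm high, about 100 g.
- jeep: Origin: centre of its underside; nose along its +x, up +z. Wheels do not turn; stands flat. Of the five toy vehicles only three or four are there. White toy jeep with a spare wheel on its back, 62 long (68 with the wheel), 36 wide, 37 mm high, about 80 g.
- control: Low white box of the display-light control, 100 (x) by 110 (y) by 32 mm high, fixed to the ledge, with two concentric knobs in the middle of its top. Origin: centre of its underside.
- ring_axis (a point): Point on the common upright axis of both knobs, 55 mm above the ledge, at half height of the outer ring's grip.
- ring (a joint): Outer ring (brightness): black ribbed cylinder 54 mm across, from 37 to 66 mm above the ledge, on a thin skirt 72 mm across (33 to 37 mm above the ledge). Angle in rad, counter-clockwise from above positive; at 0 its white line points along the control box's +x. Range -2.6 to 2.6, starts negative; stays where it is left (about 0.04 N m of friction).
- ring_line (a point): Outer end of the outer ring's white line, on the skirt's rim, 36 mm from the axis.
- mark_tip (a point): Inner end of the small brass mark bar (10 by 5 by 3 mm, lying radially on the control box just outside the ring's skirt), 38 mm from the axis. Its place round the ring varies, always counter-clockwise of the white line at the start.
- inner (a joint): Inner knob (colour tone): small aluminium knob 24 mm across, from 66 to 86 mm above the ledge, standing on the same axis in the middle of the ring, very easily turned. Angle in rad. To be left alone.
- inner_line (a point): Outer end of the inner knob's line, 12 mm from the axis.
- ramp: Bystander: plain wooden ramp block, 94 by 50 by 41 mm.
- key_bowl: Bystander: terracotta bowl 100 mm across, 40 mm high.
- cone: Bystander: small toy traffic cone, 28 mm across, 30 mm high.
- eraser_tin: Bystander: flat tin, 70 by 45 by 20 mm.
- plant_pot: Bystander: white ceramic pot, 80 mm across, 70 mm high.
- sunglasses_case: Bystander: black spectacle case, 60 by 150 by 40 mm.
- candle: Bystander: blue candle jar, 60 mm across, 60 mm high.
Things that resemble listed ones, but are neither listed nor needed, are in the scene too. Leave any pink or turquoise look-alike of the police_van alone.

How it is judged:
By the outcome, as a careful person would: the job done as asked, in the order asked, and still so for the second after the job is handed in, with the robot touching nothing.
Of dump_truck, taxi, police_van, bus, jeep only 3 to 4 are there at a start; the rules pass over those that are not, and their reading is None.
At some moment in a run one of dump_truck, taxi, police_van, bus, jeep may be knocked a few centimetres aside while the robot is not near it.
It also fails if it takes over 210 s, if anything falls off the work surface, if the arm or the gripper's body presses on something with over 40 N, if the wrist force passes 120 N, or if a joint passes its speed limit or range.

## Working session

There is one attempt and no reset: what is moved stays moved. The work goes in short steps, Python scripts to look and compute and a shell command to move; the robot and the scene stay as the last step left them, time stands still between calls to the robot, and variables do not carry over. Pictures are saved under pics/ and viewed, at most 14 in all, crops included, and the job is handed in when it is done.

```bash
mkdir -p pics; cat > h.py <<'E'
from bench import *
import numpy as np, cv2
from scipy.spatial.transform import Rotation as Rt
def pts(name):
    o=get_obs(); im,d=read_camera(name); m=camera_model(name)
    v,u=np.mgrid[0:400,0:640]
    c=np.stack([(u-m['cx'])/m['fx']*d,(v-m['cy'])/m['fy']*d,d],-1)
    if name=='wrist':
        T=np.array(m['tool_from_camera']); p=c@T[:3,:3].T+T[:3,3]
        R=Rt.from_quat(o['orientation']).as_matrix(); p=p@R.T+np.array(o['tool_pos'])
    else:
        p=(c-np.array(m['t']))@np.array(m['R'])
    p[d==0]=np.nan
    return im,d,p
def save(n,im,s=1,crop=None):
    if crop: im=im[crop[1]:crop[3],crop[0]:crop[2]]
    cv2.imwrite('pics/'+n,cv2.resize(im[:,:,::-1],None,fx=s,fy=s,interpolation=cv2.INTER_CUBIC))
E
python3 - <<'E'
from h import *
for n in ('top','side'):
    im,d,p=pts(n); save(n+'0.png',im,1.25); np.savez('/tmp/%s0'%n,im=im,p=p,d=d)
    m=camera_model(n); print(n,m['fx'],-np.array(m['R']).T@np.array(m['t']))
print(get_obs()); print(camera_model('wrist'))
E
```

```text
top 449.8135600738397 [ 380.25007196  -42.57735906 1511.13129904]
side 368.0890166226308 [114.50973931 592.99052207 872.23527195]
{'time': 0.1, 'qpos': array([-1.32849993e+00,  2.07375782e-01,  1.54283239e+00, -2.06366888e-05,
        1.39350684e+00, -1.50496122e-01]), 'qd': array([-0.00106699, -0.00163757, -0.00202163, -0.00142514, -0.00097825,
       -0.000584  ]), 'effort': array([ 6.36131117e-04, -3.71861315e+01, -2.82292986e+01,  7.01288413e-02,
        3.10966233e-02, -6.18795571e-05]), 'tool_pos': array([ 220.0010236 , -530.88911614,  403.57311083]), 'orientation': array([ 9.80775255e-01,  1.95137829e-01, -5.88351246e-05, -1.05959514e-03]), 'contact_force': array([ 0.29904226, -0.39820596, -0.67312287]), 'wrist_torque': array([ 0.05252751, -0.01990181, -0.02565163]), 'finger_force': 0.0, 'width': 94.42576461490327}
{'fx': 290.21558278672586, 'fy': 290.21558278672586, 'cx': 320.7177301701831, 'cy': 198.82391192521362, 'tool_from_camera': array([[-2.24734818e-04, -9.61720242e-01, -2.74033073e-01,
         7.88785241e+01],
       [ 9.99999956e-01, -1.62760014e-04, -2.48894077e-04,
        -1.20317106e-01],
       [ 1.94764846e-04, -2.74033117e-01,  9.61720236e-01,
         1.84319752e+01],
       [ 0.00000000e+00,  0.00000000e+00,  0.00000000e+00,
         1.00000000e+00]])}
```

View pics/top0.png

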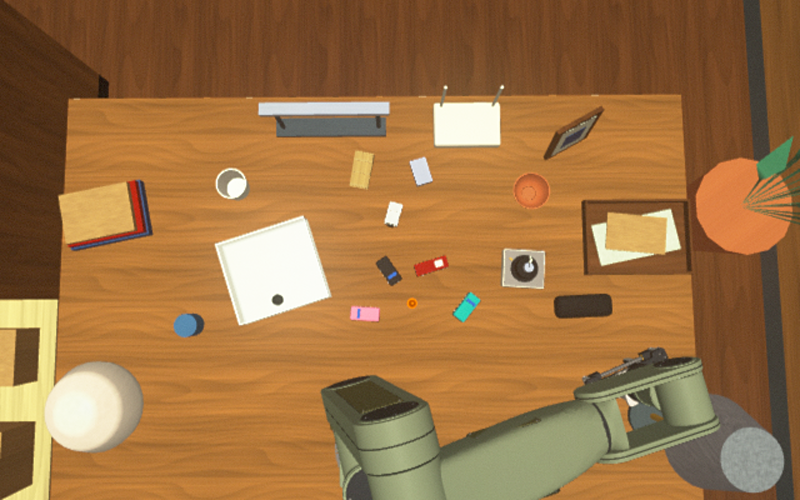

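View pics/side0.png

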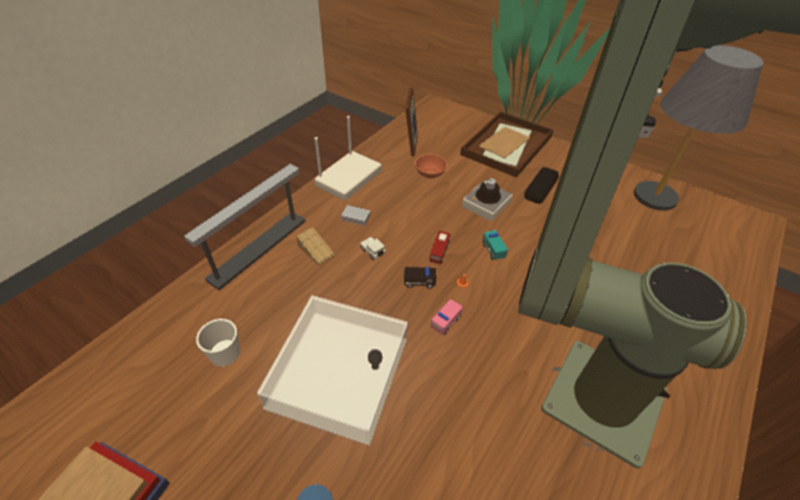

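Top (1.25x): black van (388,270), white jeep (394,214), red vehicle with a white roof part (430,265), pink (365,314) and turquoise (466,307) look-alikes. The case is at (272,270) and the control at (523,268). I'll enlarge to identify them, and measure.

```bash
python3 - <<'E'
from h import *
z=np.load('/tmp/top0.npz'); im,p=z['im'],z['p']
a=cv2.resize(im[155:265,270:400],None,fx=4,fy=4,interpolation=cv2.INTER_CUBIC)
s=np.load('/tmp/side0.npz')['im']
b=cv2.resize(s[160:270,280:420],None,fx=4,fy=4,interpolation=cv2.INTER_CUBIC)
b=cv2.resize(b,(280,220))
c=np.zeros((440+220,520,3),np.uint8);
save('cropA.png',np.vstack([a]),1); save('cropB.png',cv2.resize(s[160:270,280:420],None,fx=4,fy=4,interpolation=cv2.INTER_CUBIC))
# blobs by height above table
h=p[...,2]; mk=((h>8)&(h<95)).astype(np.uint8)
n,l,st,ce=cv2.connectedComponentsWithStats(mk)
for i in range(1,n):
    if st[i,4]<60: continue
    q=p[l==i]; r=cv2.minAreaRect(q[:,:2].astype(np.float32))
    print(ce[i].round(),st[i,4],'c',np.round(r[0]),'sz',np.round(r[1]),'ang',round(r[2],1),'z',np.nanpercentile(q[:,2],[50,98]).round(), im[l==i].mean(0).round())
E
```

```text
[373.  99.] 1912 c [ 856. -254.] sz [125. 186.] ang 0.3 z [30. 38.] [245. 243. 224.]
[265. 101.] 1125 c [858. 118.] sz [298.  53.] ang 89.9 z [12. 66.] [100. 101.  97.]
[453. 114.] 274 c [ 807. -515.] sz [ 34. 132.] ang 28.2 z [55. 93.] [99. 81. 62.]
[620. 129.] 240 c [  739. -1072.] sz [84. 30.] ang 67.8 z [47. 92.] [ 79. 141.  93.]
[289. 135.] 426 c [735.  35.] sz [51. 94.] ang 78.3 z [27. 43.] [222. 186. 102.]
[336. 137.] 278 c [ 730. -124.] sz [70. 46.] ang 16.7 z [20. 26.] [214. 215. 220.]
[185. 147.] 359 c [691. 372.] sz [78. 78.] ang 54.9 z [49. 73.] [176. 167. 143.]
[425. 152.] 558 c [ 672. -416.] sz [98. 95.] ang 87.8 z [23. 43.] [202. 111.  58.]
[ 83. 172.] 3100 c [623. 718.] sz [160. 214.] ang 11.8 z [61. 68.] [193. 142.  84.]
[510. 189.] 3412 c [ 552. -700.] sz [286. 210.] ang 89.9 z [14. 34.] [181. 148.  97.]
[314. 171.] 207 c [612. -49.] sz [36. 67.] ang 74.9 z [32. 42.] [232. 230. 216.]
[218. 216.] 5238 c [472. 267.] sz [236. 243.] ang 17.5 z [71. 77.] [248. 248. 239.]
[418. 215.] 1038 c [ 465. -392.] sz [112. 100.] ang 86.3 z [34. 85.] [158. 146. 127.]
[311. 216.] 257 c [461. -36.] sz [76. 36.] ang 34.1 z [39. 47.] [84. 74. 68.]
[344. 213.] 270 c [ 473. -148.] sz [35. 88.] ang 18.2 z [38. 46.] [199.  85.  62.]
[373. 245.] 276 c [ 365. -239.] sz [37. 77.] ang 50.6 z [38. 47.] [ 60. 191. 172.]
[466. 245.] 828 c [ 365. -547.] sz [ 60. 152.] ang 2.3 z [38. 46.] [69. 54. 40.]
[291. 251.] 262 c [351.  27.] sz [76. 36.] ang 88.9 z [38. 47.] [240. 163. 182.]
[150. 260.] 367 c [325. 486.] sz [58. 61.] ang 0.1 z [58. 65.] [ 87. 120. 144.]
[ 94. 319.] 1432 c [128. 684.] sz [229. 163.] ang 13.7 z [64. 94.] [171. 155. 128.]
[515. 332.] 389 c [  85. -698.] sz [61. 84.] ang 18.1 z [16. 68.] [97. 99. 87.]
```

View pics/cropA.png

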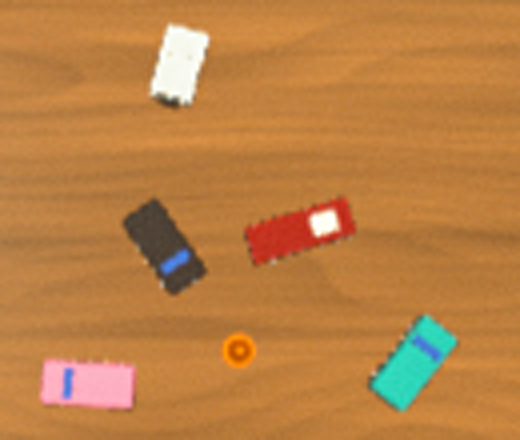

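View pics/cropB.png

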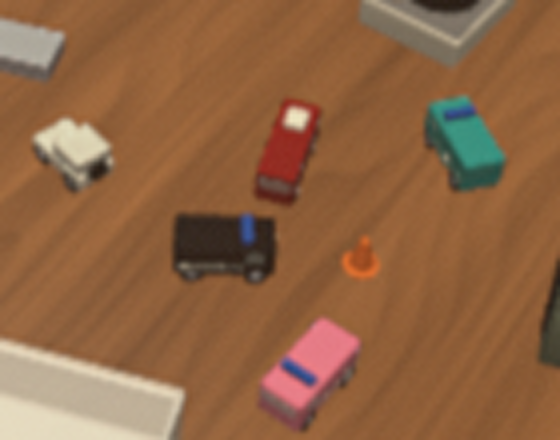

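The red one measures 88x32x40, so it is the bus. The black one (76x36) is the police van and the white one (67x36) the jeep. Pink and turquoise stay. Next I'll measure the case accurately and write a move calculator.

```bash
cat >> h.py <<'E'
def tgt(P,yaw=None,tcp=None,o=None):
    """P = wanted grasp point (world), yaw of tool x axis (deg); prints units"""
    o=o or get_obs(); R=Rt.from_quat(o['orientation']).as_matrix()
    g=np.array(o['tool_pos'])+R[:,2]*180
    cy=np.degrees(np.arctan2(R[1,0],R[0,0]))
    print('grasp',g.round(1),'yaw',cy.round(1),'tilt',np.degrees(np.arccos(-R[2,2])).round(1))
    if yaw is not None:
        a=(yaw-cy+90)%180-90; print(' turn z units',round(-np.radians(a)/.12,2))
        c,s=np.cos(np.radians(cy+a)),np.sin(np.radians(cy+a)); R=np.array([[c,s,0],[s,-c,0],[0,0,-1]])
        print(' angular to vertical now', )
    print(' dp units (after turn)',((np.array(P)-g)@R/20).round(2))
def cs(q,c,yaw):
    "case frame point -> world"
    a=np.radians(yaw); return np.array([c[0]+q[0]*np.cos(a)-q[1]*np.sin(a),c[1]+q[0]*np.sin(a)+q[1]*np.cos(a),q[2]])
E
python3 - <<'E'
from h import *
z=np.load('/tmp/top0.npz'); im,p=z['im'],z['p']; h=p[...,2]
m=((h>64)&(h<82)).astype(np.uint8); m[:, :160]=0;m[:,275:]=0;m[:165]=0
q=p[m>0][:,:2].astype(np.float32); q=q[(q[:,1]>100)&(q[:,1]<420)]
print(cv2.minAreaRect(q),len(q),np.nanpercentile(h[m>0],[5,50,95]))
# ray-cast lid mask to plane z=71.5
M=camera_model('top'); R=np.array(M['R']);C=-R.T@np.array(M['t'])
def cast(u,v,zz):
    d=R.T@np.array([(u-M['cx'])/M['fx'],(v-M['cy'])/M['fy'],1]); return C+d*(zz-C[2])/d[2]
cn=max(cv2.findContours(m,0,1)[0],key=cv2.contourArea); r=cv2.minAreaRect(cn)
for b in cv2.boxPoints(r): print(b.round(1),cast(*b,71.5).round(1))
k=(im.max(-1)<90); k[:225]=0;k[250:]=0;k[:,:210]=0;k[:,235:]=0
v,u=np.where(k); print('knob px',u.mean(),v.mean(),len(u),cast(u.mean(),v.mean(),110).round(1),np.nanmedian(p[k],0))
E
```

```text
((464.31915283203125, 265.4032287597656), (220.2007293701172, 241.47372436523438), 17.43378448486328) 5004 [66.35945709 71.18719942 76.22677363]
[170.  195.1] [532.3 415.6  71.5]
[242.4 172. ] [605.1 183.1  71.5]
[263.1 237.2] [394.5 115.9  71.5]
[190.7 260.2] [323.7 345.7  71.5]
knob px 221.53571428571428 239.5 28 [388.1 240.7 110. ] [386.65440065 240.95493432 115.15382716]
```

```bash
python3 - <<'E'
from h import *
tgt([450,-60,230],17.4); tgt([388,241.5,200],17.4)
E
```

```text
grasp [ 219.9 -530.5  223.6] yaw 22.5 tilt 0.1
 turn z units 0.74
 angular to vertical now
 dp units (after turn) [ 18.01 -19.01  -0.32]
grasp [ 219.9 -530.5  223.6] yaw 22.5 tilt 0.1
 turn z units 0.74
 angular to vertical now
 dp units (after turn) [ 19.56 -34.32   1.18]
```

```bash
python3 -m inch '[{"dp":[0,0,0],"angular":[0,0,0.74]},{"dp":[0.9,-0.95,0],"angular":[0,0,0]},{"dp":[0.9,-0.95,0],"angular":[0,0,0]},{"dp":[0.9,-0.95,0],"angular":[0,0,0]},{"dp":[0.9,-0.95,0],"angular":[0,0,0]},{"dp":[0.9,-0.95,0],"angular":[0,0,0]},{"dp":[0.9,-0.95,0],"angular":[0,0,0]},{"dp":[0.9,-0.95,0],"angular":[0,0,0]},{"dp":[0.9,-0.95,0],"angular":[0,0,0]},{"dp":[0.9,-0.95,0],"angular":[0,0,0]},{"dp":[0.9,-0.95,0],"angular":[0,0,0]}]' 1 20
python3 -m inch '[{"dp":[0.9,-0.95,0],"angular":[0,0,0]},{"dp":[0.9,-0.95,0],"angular":[0,0,0]},{"dp":[0.9,-0.95,0],"angular":[0,0,0]},{"dp":[0.9,-0.95,0],"angular":[0,0,0]},{"dp":[0.9,-0.95,0],"angular":[0,0,0]},{"dp":[0.9,-0.95,0],"angular":[0,0,0]},{"dp":[0.9,-0.95,0],"angular":[0,0,0]},{"dp":[0.9,-0.95,0],"angular":[0,0,0]},{"dp":[0.9,-0.95,0],"angular":[0,0,0]},{"dp":[0.9,-0.95,0],"angular":[0,0,0]}]'
python3 -m inch '[{"dp":[0.1,-0.95,0],"angular":[0,0,0]},{"dp":[0.1,-0.95,0],"angular":[0,0,0]},{"dp":[0.1,-0.95,0],"angular":[0,0,0]},{"dp":[0.1,-0.95,0],"angular":[0,0,0]},{"dp":[0.1,-0.95,0],"angular":[0,0,0]},{"dp":[0.1,-0.95,0],"angular":[0,0,0]},{"dp":[0.1,-0.95,0],"angular":[0,0,0]},{"dp":[0.1,-0.95,0],"angular":[0,0,0]},{"dp":[0.1,-0.95,0],"angular":[0,0,0]},{"dp":[0.1,-0.95,0],"angular":[0,0,0]},{"dp":[0.1,-0.95,0],"angular":[0,0,0]},{"dp":[0.1,-0.95,0],"angular":[0,0,0]}]' | tail -c 400
python3 - <<'E'
from h import *
tgt([388,241.5,106.5],17.4)
im,d,p=pts('top'); h=p[...,2]; save('top1.png',im,1.25)
E
```

```text
time: 1.02
tool_pos: [335.1, -294.7, 404.2]
orientation: [0.988, 0.151, -0.0, -0.0]
contact_force: [1.8, -0.1, 0.2]
width: 94.3
finger_force: 0.0
time: 1.85
tool_pos: [450.0, -59.5, 404.3]
orientation: [0.988, 0.151, -0.0, -0.0]
contact_force: [-0.6, -0.5, -0.4]
width: 94.1
finger_force: 0.0
time: 2.85
tool_pos: [403.9, 164.7, 404.2]
orientation: [0.988, 0.151, -0.0, 0.0]
contact_force: [-0.1, 0.3, -0.1]
width: 93.8
finger_force: 0.0
grasp [403.7 164.7 224.2] yaw 17.4 tilt 0.1
 turn z units 0.0
 angular to vertical now
 dp units (after turn) [ 0.4  -3.9   5.89]
```

View pics/top1.png

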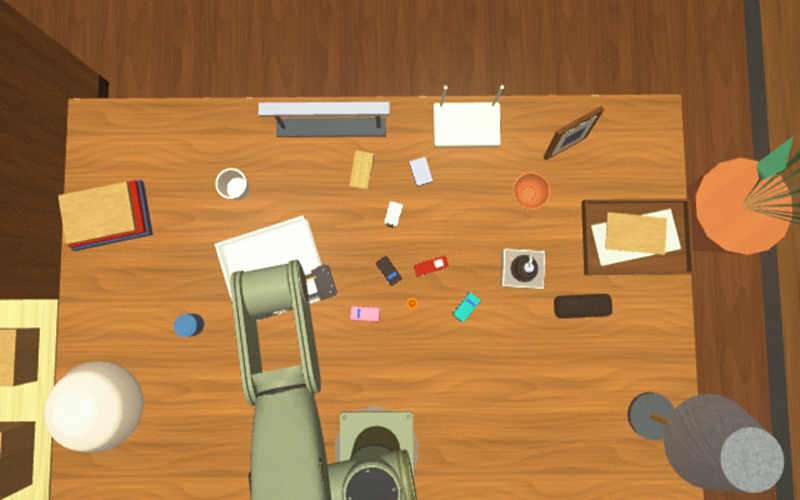

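No further vehicles were under the arm, so the three are bus, van and jeep. Now I'll descend on the knob and pinch it.

```bash
python3 -m inch '[{"dp":[0.1,-0.97,0],"angular":[0,0,0]},{"dp":[0.1,-0.97,0],"angular":[0,0,0]},{"dp":[0.1,-0.98,0],"angular":[0,0,0]},{"dp":[0.1,-0.98,0],"angular":[0,0,0]},{"dp":[0,0,0.98],"angular":[0,0,0]},{"dp":[0,0,0.98],"angular":[0,0,0]},{"dp":[0,0,0.98],"angular":[0,0,0]},{"dp":[0,0,0.98],"angular":[0,0,0]},{"dp":[0,0,0.98],"angular":[0,0,0]},{"dp":[0,0,0.98],"angular":[0,0,0]}]'
python3 -m inch '[{"dp":[0,0,0],"angular":[0,0,0]},{"dp":[0,0,0],"angular":[0,0,0]},{"dp":[0,0,0],"angular":[0,0,0]},{"dp":[0,0,0],"angular":[0,0,0]},{"dp":[0,0,0],"angular":[0,0,0]},{"dp":[0,0,0],"angular":[0,0,0]},{"dp":[0,0,0],"angular":[0,0,0]},{"dp":[0,0,0],"angular":[0,0,0]}]' 0 20
python3 - <<'E'
from h import *
tgt([388,241.5,106.5],17.4)
prev=np.array([-190,41.])
for t in np.arange(.1,1.91,.1):
    x,z=190*np.array([-np.cos(t),np.sin(t)])+41*np.array([np.sin(t),np.cos(t)])
    d=np.array([x,z])-prev; prev=np.array([x,z]); print(t.round(1),'rel',x.round(),z.round(),'dp x,z',(d[0]/20).round(2),(-d[1]/20).round(2))
E
```

```text
time: 3.73
tool_pos: [388.6, 240.3, 285.9]
orientation: [0.988, 0.151, -0.0, 0.0]
contact_force: [-0.3, -0.6, -0.5]
width: 93.6
finger_force: 0.0
time: 4.4
tool_pos: [388.9, 240.7, 287.5]
orientation: [0.988, 0.151, 0.0, -0.0]
contact_force: [-0.5, -0.0, -0.5]
width: 44.2
finger_force: 0.0
grasp [389.1 240.8 107.5] yaw 17.4 tilt 0.1
 turn z units 0.0
 angular to vertical now
 dp units (after turn) [-0.04 -0.05  0.05]
0.1 rel -185.0 60.0 dp x,z 0.25 -0.94
0.2 rel -178.0 78.0 dp x,z 0.34 -0.91
0.3 rel -169.0 95.0 dp x,z 0.43 -0.87
0.4 rel -159.0 112.0 dp x,z 0.52 -0.82
0.5 rel -147.0 127.0 dp x,z 0.6 -0.77
0.6 rel -134.0 141.0 dp x,z 0.67 -0.7
0.7 rel -119.0 154.0 dp x,z 0.74 -0.63
0.8 rel -103.0 165.0 dp x,z 0.8 -0.56
0.9 rel -86.0 174.0 dp x,z 0.85 -0.47
1.0 rel -68.0 182.0 dp x,z 0.89 -0.39
1.1 rel -50.0 188.0 dp x,z 0.93 -0.29
1.2 rel -31.0 192.0 dp x,z 0.95 -0.2
1.3 rel -11.0 194.0 dp x,z 0.97 -0.1
1.4 rel 8.0 194.0 dp x,z 0.97 -0.01
1.5 rel 27.0 192.0 dp x,z 0.97 0.09
1.6 rel 47.0 189.0 dp x,z 0.95 0.19
1.7 rel 65.0 183.0 dp x,z 0.93 0.28
1.8 rel 83.0 176.0 dp x,z 0.9 0.37
1.9 rel 100.0 167.0 dp x,z 0.86 0.46
```

```bash
python3 -m inch '[{"dp":[0,0,0],"angular":[0,0,0]},{"dp":[0,0,0],"angular":[0,0,0]},{"dp":[0,0,0],"angular":[0,0,0]},{"dp":[0,0,0],"angular":[0,0,0]},{"dp":[0,0,0],"angular":[0,0,0]},{"dp":[0,0,0],"angular":[0,0,0]}]' 0 20
python3 -m inch '[{"dp":[0.11,0,-0.47],"angular":[0,0,0]},{"dp":[0.14,0,-0.47],"angular":[0,0,0]},{"dp":[0.16,0,-0.46],"angular":[0,0,0]},{"dp":[0.18,0,-0.45],"angular":[0,0,0]},{"dp":[0.21,0,-0.44],"angular":[0,0,0]},{"dp":[0.22,0,-0.43],"angular":[0,0,0]},{"dp":[0.25,0,-0.41],"angular":[0,0,0]},{"dp":[0.27,0,-0.41],"angular":[0,0,0]},{"dp":[0.3,0,-0.39],"angular":[0,0,0]},{"dp":[0.3,0,-0.38],"angular":[0,0,0]}]'
```

```text
time: 4.9
tool_pos: [388.6, 241.1, 287.1]
orientation: [0.988, 0.151, -0.0, -0.001]
contact_force: [-1.6, 4.9, 0.2]
width: 27.3
finger_force: 20.0
time: 5.73
tool_pos: [428.8, 253.8, 372.3]
orientation: [0.988, 0.152, -0.002, -0.001]
contact_force: [-2.0, 5.5, -4.4]
width: 27.3
finger_force: 20.0
```

Gripped at 27.3 mm and it follows. Continue along the arc.

```bash
python3 -m inch '[{"dp":[0.33,0,-0.36],"angular":[0,0,0]},{"dp":[0.34,0,-0.34],"angular":[0,0,0]},{"dp":[0.36,0,-0.32],"angular":[0,0,0]},{"dp":[0.38,0,-0.31],"angular":[0,0,0]},{"dp":[0.4,0,-0.29],"angular":[0,0,0]},{"dp":[0.4,0,-0.27],"angular":[0,0,0]},{"dp":[0.42,0,-0.25],"angular":[0,0,0]},{"dp":[0.43,0,-0.22],"angular":[0,0,0]},{"dp":[0.44,0,-0.2],"angular":[0,0,0]},{"dp":[0.45,0,-0.19],"angular":[0,0,0]}]'
python3 -m inch '[{"dp":[0.46,0,-0.16],"angular":[0,0,0]},{"dp":[0.47,0,-0.13],"angular":[0,0,0]},{"dp":[0.47,0,-0.11],"angular":[0,0,0]},{"dp":[0.48,0,-0.09],"angular":[0,0,0]},{"dp":[0.48,0,-0.06],"angular":[0,0,0]},{"dp":[0.49,0,-0.04],"angular":[0,0,0]},{"dp":[0.49,0,-0.01],"angular":[0,0,0]},{"dp":[0.48,0,0],"angular":[0,0,0]},{"dp":[0.49,0,0.03],"angular":[0,0,0]},{"dp":[0.48,0,0.06],"angular":[0,0,0]}]'
python3 - <<'E'
from h import *
import math
g=cs([110+27,0,65.5+192],(464.3,265.4),17.4); tgt(g,17.4)
E
```

```text
time: 6.57
tool_pos: [504.1, 277.7, 427.8]
orientation: [0.988, 0.152, -0.002, -0.001]
contact_force: [-4.0, 4.1, 0.5]
width: 27.0
finger_force: 20.0
time: 7.4
tool_pos: [596.1, 306.8, 439.1]
orientation: [0.988, 0.152, -0.001, -0.001]
contact_force: [-3.6, 4.0, 2.5]
width: 27.1
finger_force: 20.0
grasp [595.8 307.1 259.1] yaw 17.5 tilt 0.1
 turn z units 0.01
 angular to vertical now
 dp units (after turn) [-0.05  0.02  0.08]
```

```bash
python3 -m inch '[{"dp":[0.47,0,0.08],"angular":[0,0,0]},{"dp":[0.47,0,0.11],"angular":[0,0,0]},{"dp":[0.47,0,0.13],"angular":[0,0,0]},{"dp":[0.46,0,0.15],"angular":[0,0,0]},{"dp":[0.45,0,0.18],"angular":[0,0,0]},{"dp":[0.45,0,0.19],"angular":[0,0,0]},{"dp":[0.43,0,0.22],"angular":[0,0,0]},{"dp":[0.35,0,0.2],"angular":[0,0,0]},{"dp":[0,0,0],"angular":[0,0,0]}]'
python3 - <<'E'
from h import *
g=cs([110+100,0,65.5+167],(464.3,265.4),17.4); tgt(g,17.4); print(get_obs()['qpos'].round(2))
E
```

```text
time: 8.15
tool_pos: [665.0, 328.6, 413.6]
orientation: [0.988, 0.152, 0.002, -0.002]
contact_force: [0.5, 6.3, 0.7]
width: 27.1
finger_force: 20.0
grasp [665.6 329.3 233.6] yaw 17.5 tilt 0.3
 turn z units 0.01
 angular to vertical now
 dp units (after turn) [-0.06  0.04  0.06]
[0.34 0.56 1.05 0.   1.53 1.61]
```

```bash
python3 -m inch '[{"dp":[0,0,0],"angular":[0,0,0]},{"dp":[0,0,0],"angular":[0,0,0]},{"dp":[0,0,0],"angular":[0,0,0]},{"dp":[0,0,0],"angular":[0,0,0]},{"dp":[0,0,0],"angular":[0,0,0]},{"dp":[0,0,0],"angular":[0,0,0]},{"dp":[0,0,-0.8],"angular":[0,0,0]},{"dp":[0,0,-0.8],"angular":[0,0,0]},{"dp":[0,0,-0.8],"angular":[0,0,0]},{"dp":[0,0,-0.8],"angular":[0,0,0]},{"dp":[0,0,-0.8],"angular":[0,0,0]},{"dp":[0,0,-0.8],"angular":[0,0,0]}]' 0.75 20
cat >> h.py <<'E'
def vehicles(pr=True):
    "yellowless colour masks in the top view, heights 15..60; returns centre, long-axis yaw"
    im,d,p=pts('top'); out={}
    hs=cv2.cvtColor(im,cv2.COLOR_RGB2HSV).astype(int); H=p[...,2]
    reg=(H>10)&(H<60)&(p[...,0]>280)&(p[...,0]<720)&(abs(p[...,1]+80)<260)
    n,l,st,ce=cv2.connectedComponentsWithStats(reg.astype(np.uint8))
    for i in range(1,n):
        if not 150<st[i,4]<330: continue
        q=p[l==i]; r=cv2.minAreaRect(q[:,:2].astype(np.float32)); b=cv2.boxPoints(r)
        e=max((b[1]-b[0],b[2]-b[1]),key=np.linalg.norm); yaw=np.degrees(np.arctan2(e[1],e[0]))%180
        print(ce[i].round(),'c',np.round(r[0],1),'sz',np.round(r[1]),'yaw',yaw.round(1),'rgb',np.median(im[l==i],0))
    return im,p
E
python3 - <<'E'
from h import *
tgt([473,-148,180],17.4); vehicles()
E
```

```text
time: 9.15
tool_pos: [664.1, 326.8, 510.1]
orientation: [0.988, 0.151, -0.0, 0.0]
contact_force: [0.5, 0.7, -0.7]
width: 70.7
finger_force: 0.0
grasp [664.  326.8 330.1] yaw 17.4 tilt 0.0
 turn z units 0.0
 angular to vertical now
 dp units (after turn) [-16.21  19.79   7.5 ]
[314. 171.] c [612.  -48.9] sz [36. 67.] yaw 164.9 rgb [249. 250. 241.]
[311. 216.] c [461.3 -35.8] sz [76. 36.] yaw 34.7 rgb [80. 67. 54.]
[344. 212.] c [ 474.  -147.9] sz [32. 89.] yaw 106.5 rgb [201.   56.   35.5]
[373. 245.] c [ 364.6 -238.8] sz [37. 76.] yaw 141.3 rgb [ 52. 217. 190.]
[291. 251.] c [350.6  27.6] sz [76. 36.] yaw 88.8 rgb [254. 177. 197.]
```

```bash
python3 -m inch '[{"dp":[-0.81,0.99,0],"angular":[0,0,0]},{"dp":[-0.81,0.99,0],"angular":[0,0,0]},{"dp":[-0.81,0.99,0],"angular":[0,0,0]},{"dp":[-0.81,0.99,0],"angular":[0,0,0]},{"dp":[-0.81,0.99,0],"angular":[0,0,0]},{"dp":[-0.81,0.99,0],"angular":[0,0,0]},{"dp":[-0.81,0.99,0],"angular":[0,0,0]},{"dp":[-0.81,0.99,0],"angular":[0,0,0]},{"dp":[-0.81,0.99,0],"angular":[0,0,0]},{"dp":[-0.81,0.99,0],"angular":[0,0,0]}]'
python3 -m inch '[{"dp":[-0.81,0.99,0.3],"angular":[0,0,0]},{"dp":[-0.81,0.99,0.3],"angular":[0,0,0]},{"dp":[-0.81,0.99,0.3],"angular":[0,0,0]},{"dp":[-0.81,0.99,0.3],"angular":[0,0,0]},{"dp":[-0.81,0.99,0.3],"angular":[0,0,0]},{"dp":[-0.81,0.99,0.3],"angular":[0,0,0]},{"dp":[-0.81,0.99,0.3],"angular":[0,0,0]},{"dp":[-0.81,0.99,0.3],"angular":[0,0,0]},{"dp":[-0.81,0.99,0.3],"angular":[0,0,0]},{"dp":[-0.81,0.88,0.3],"angular":[0,0,0]}]' >/dev/null
python3 -m inch '[{"dp":[0,0,0.3],"angular":[0,0,-1]},{"dp":[0,0,0.3],"angular":[0,0,-1]},{"dp":[0,0,0.3],"angular":[0,0,-1]},{"dp":[0,0,0.3],"angular":[0,0,-1]},{"dp":[0,0,0.3],"angular":[0,0,-1]},{"dp":[0,0,0.3],"angular":[0,0,-1]},{"dp":[0,0,0.3],"angular":[0,0,-1]},{"dp":[0,0,0.3],"angular":[0,0,-1]},{"dp":[0,0,0.3],"angular":[0,0,-1]},{"dp":[0,0,0.3],"angular":[0,0,-1]},{"dp":[0,0,0.3],"angular":[0,0,-1]},{"dp":[0,0,0.3],"angular":[0,0,-1]}]'
python3 - <<'E'
from h import *
tgt([474,-148,22],106.5)
im,d,p=pts('wrist'); h=p[...,2]
hs=cv2.cvtColor(im,cv2.COLOR_RGB2HSV)
m=((h>33)&(h<60)&(np.hypot(p[...,0]-474,p[...,1]+148)<90)).astype(np.uint8)
q=p[m>0][:,:2].astype(np.float32); print(len(q)); r=cv2.minAreaRect(q); print(r)
tgt([r[0][0],r[0][1],22],106.5); save('w0.png',im,1.25)
im,d,p=pts('side'); save('side1.png',im,1.25)
E
```

```text
time: 10.03
tool_pos: [568.0, 88.5, 508.8]
orientation: [0.988, 0.151, -0.0, 0.0]
contact_force: [-0.3, -0.8, 0.4]
width: 70.4
finger_force: 0.0
time: 11.87
tool_pos: [472.5, -145.6, 376.6]
orientation: [0.641, 0.767, -0.0, -0.0]
contact_force: [0.1, -0.4, -0.4]
width: 70.7
finger_force: 0.0
grasp [ 472.5 -145.7  196.6] yaw 100.3 tilt 0.0
 turn z units -0.91
 angular to vertical now
 dp units (after turn) [-0.13  0.04  8.73]
2194
((467.8154296875, -125.14315032958984), (32.42198181152344, 132.5848846435547), 16.663211822509766)
grasp [ 471.6 -145.3  195.3] yaw 100.5 tilt 0.2
 turn z units -0.88
 angular to vertical now
 dp units (after turn) [1.02 0.1  8.66]
```

View pics/side1.png

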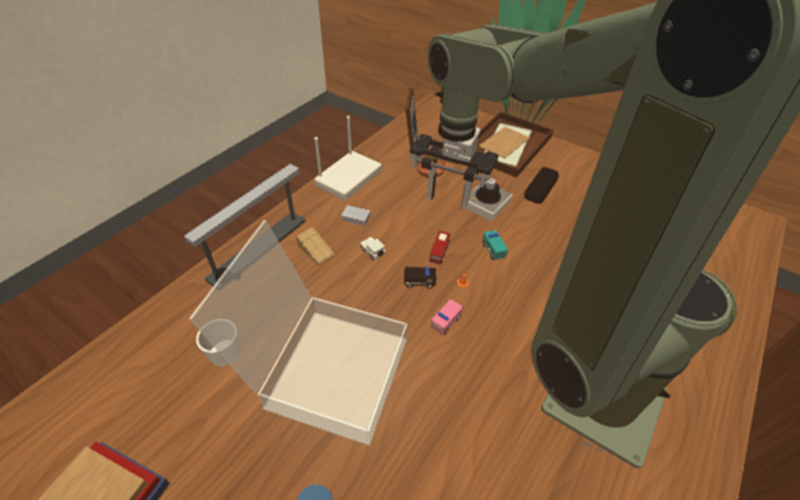

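```bash
python3 -m inch '[{"dp":[0,0,0],"angular":[0,0,-0.9]},{"dp":[-0.13,0.02,0.8],"angular":[0,0,0]},{"dp":[0,0,0.8],"angular":[0,0,0]},{"dp":[0,0,0.8],"angular":[0,0,0]},{"dp":[0,0,0.8],"angular":[0,0,0]},{"dp":[0,0,0.8],"angular":[0,0,0]},{"dp":[0,0,0.8],"angular":[0,0,0]},{"dp":[0,0,0.8],"angular":[0,0,0]},{"dp":[0,0,0.8],"angular":[0,0,0]},{"dp":[0,0,0.8],"angular":[0,0,0]},{"dp":[0,0,0.8],"angular":[0,0,0]},{"dp":[0,0,0.5],"angular":[0,0,0]}]'
python3 -m inch '[{"dp":[0,0,0],"angular":[0,0,0]},{"dp":[0,0,0],"angular":[0,0,0]},{"dp":[0,0,0],"angular":[0,0,0]},{"dp":[0,0,0],"angular":[0,0,0]},{"dp":[0,0,0],"angular":[0,0,0]},{"dp":[0,0,0],"angular":[0,0,0]},{"dp":[0,0,0],"angular":[0,0,0]},{"dp":[0,0,0],"angular":[0,0,0]}]' 0 20
python3 -m inch '[{"dp":[0,0,-0.9],"angular":[0,0,0]},{"dp":[0,0,-0.9],"angular":[0,0,0]},{"dp":[0,0,-0.9],"angular":[0,0,0]},{"dp":[0,0,-0.9],"angular":[0,0,0]},{"dp":[0,0,-0.9],"angular":[0,0,0]},{"dp":[0,0,-0.9],"angular":[0,0,0]},{"dp":[0,0,-0.9],"angular":[0,0,0]},{"dp":[0,0,-0.9],"angular":[0,0,0]},{"dp":[0,0,-0.9],"angular":[0,0,0]}]'
python3 - <<'E'
from h import *
C=(464.3,265.4)
for y in (-70,0,70): 
    g=cs([-5,y,190],C,17.4); print(y,g.round()); tgt(g,17.4)
E
```

```text
time: 12.97
tool_pos: [473.5, -147.9, 206.0]
orientation: [0.602, 0.798, -0.0, -0.001]
contact_force: [-0.5, 1.3, -0.1]
width: 70.5
finger_force: 0.0
time: 13.63
tool_pos: [474.5, -148.3, 208.1]
orientation: [0.601, 0.799, 0.0, 0.001]
contact_force: [0.1, -0.1, 3.2]
width: 31.6
finger_force: 20.0
time: 14.38
tool_pos: [473.5, -147.8, 369.5]
orientation: [0.601, 0.799, -0.0, -0.001]
contact_force: [0.1, 0.2, -1.3]
width: 31.9
finger_force: 20.0
-70 [480. 197. 190.]
grasp [ 473.3 -147.7  189.5] yaw 106.1 tilt 0.1
 turn z units 12.9
 angular to vertical now
 dp units (after turn) [  5.5  -16.35  -0.02]
0 [460. 264. 190.]
grasp [ 473.3 -147.7  189.5] yaw 106.1 tilt 0.1
 turn z units 12.9
 angular to vertical now
 dp units (after turn) [  5.5  -19.85  -0.02]
70 [439. 331. 190.]
grasp [ 473.3 -147.7  189.5] yaw 106.1 tilt 0.1
 turn z units 12.9
 angular to vertical now
 dp units (after turn) [ 5.500e+00 -2.335e+01 -2.000e-02]
```

```bash
python3 -m inch '[{"dp":[0,0,0],"angular":[0,0,1]},{"dp":[0,0,0],"angular":[0,0,1]},{"dp":[0,0,0],"angular":[0,0,1]},{"dp":[0,0,0],"angular":[0,0,1]},{"dp":[0,0,0],"angular":[0,0,1]},{"dp":[0,0,0],"angular":[0,0,1]},{"dp":[0,0,0],"angular":[0,0,1]},{"dp":[0,0,0],"angular":[0,0,1]},{"dp":[0,0,0],"angular":[0,0,1]},{"dp":[0,0,0],"angular":[0,0,1]},{"dp":[0,0,0],"angular":[0,0,1]},{"dp":[0,0,0],"angular":[0,0,1]}]' > /dev/null
python3 -m inch '[{"dp":[0,0,0],"angular":[0,0,0.9]},{"dp":[0.23,-0.97,0],"angular":[0,0,0]},{"dp":[0.23,-0.97,0],"angular":[0,0,0]},{"dp":[0.23,-0.97,0],"angular":[0,0,0]},{"dp":[0.23,-0.97,0],"angular":[0,0,0]},{"dp":[0.23,-0.97,0],"angular":[0,0,0]},{"dp":[0.23,-0.97,0],"angular":[0,0,0]},{"dp":[0.23,-0.97,0],"angular":[0,0,0]},{"dp":[0.23,-0.97,0],"angular":[0,0,0]},{"dp":[0.23,-0.97,0],"angular":[0,0,0]},{"dp":[0.23,-0.97,0],"angular":[0,0,0]},{"dp":[0.23,-0.97,0],"angular":[0,0,0]}]' >/dev/null
python3 -m inch '[{"dp":[0.23,-0.97,0],"angular":[0,0,0]},{"dp":[0.23,-0.97,0],"angular":[0,0,0]},{"dp":[0.23,-0.97,0],"angular":[0,0,0]},{"dp":[0.23,-0.97,0],"angular":[0,0,0]},{"dp":[0.23,-0.97,0],"angular":[0,0,0]},{"dp":[0.23,-0.97,0],"angular":[0,0,0]},{"dp":[0.23,-0.97,0],"angular":[0,0,0]},{"dp":[0.23,-0.97,0],"angular":[0,0,0]},{"dp":[0.23,-0.97,0],"angular":[0,0,0]},{"dp":[0.23,-0.97,0],"angular":[0,0,0]},{"dp":[0.23,-0.97,0],"angular":[0,0,0]},{"dp":[0.23,-0.97,0],"angular":[0,0,0]}]'
python3 - <<'E'
from h import *
C=(464.3,265.4)
tgt(cs([-5,70,33],C,17.4),17.4)
E
```

```text
time: 17.38
tool_pos: [440.8, 310.2, 368.5]
orientation: [0.988, 0.151, -0.001, 0.0]
contact_force: [0.6, -0.1, -1.0]
width: 31.6
finger_force: 20.0
grasp [440.5 310.  188.5] yaw 17.4 tilt 0.1
 turn z units 0.0
 angular to vertical now
 dp units (after turn) [ 0.22 -1.02  7.78]
```

```bash
python3 -m inch '[{"dp":[0.22,-1,0],"angular":[0,0,0]},{"dp":[0,0,0.8],"angular":[0,0,0]},{"dp":[0,0,0.8],"angular":[0,0,0]},{"dp":[0,0,0.8],"angular":[0,0,0]},{"dp":[0,0,0.8],"angular":[0,0,0]},{"dp":[0,0,0.8],"angular":[0,0,0]},{"dp":[0,0,0.8],"angular":[0,0,0]},{"dp":[0,0,0.8],"angular":[0,0,0]},{"dp":[0,0,0.8],"angular":[0,0,0]},{"dp":[0,0,0.8],"angular":[0,0,0]},{"dp":[0,0,0.5],"angular":[0,0,0]},{"dp":[0,0,0],"angular":[0,0,0]}]'
python3 - <<'E'
from h import *
C=(464.3,265.4)
tgt(cs([-5,70,33],C,17.4),17.4)
E
```

```text
time: 18.38
tool_pos: [438.8, 329.3, 213.3]
orientation: [0.988, 0.151, -0.002, 0.001]
contact_force: [-0.2, 0.2, -0.8]
width: 32.0
finger_force: 20.0
grasp [438.2 329.   33.3] yaw 17.4 tilt 0.2
 turn z units 0.0
 angular to vertical now
 dp units (after turn) [ 0.04 -0.07  0.01]
```

```bash
python3 -m inch '[{"dp":[0,0,0],"angular":[0,0,0]},{"dp":[0,0,0],"angular":[0,0,0]},{"dp":[0,0,0],"angular":[0,0,0]},{"dp":[0,0,0],"angular":[0,0,0]},{"dp":[0,0,-0.5],"angular":[0,0,0]},{"dp":[0,0,-1],"angular":[0,0,0]},{"dp":[0,0,-1],"angular":[0,0,0]},{"dp":[0,0,-1],"angular":[0,0,0]},{"dp":[0,0,-1],"angular":[0,0,0]},{"dp":[0,0,-1],"angular":[0,0,0]},{"dp":[0,0,-1],"angular":[0,0,0]},{"dp":[0,0,-1],"angular":[0,0,0]}]' 0.48
python3 -m inch '[{"dp":[0,0.9,-0.5],"angular":[0,0,0]},{"dp":[0,1,0],"angular":[0,0,0]},{"dp":[0,1,0],"angular":[0,0,0]},{"dp":[0,1,0],"angular":[0,0,0]},{"dp":[0,1,0],"angular":[0,0,0]},{"dp":[0,1,0],"angular":[0,0,0]},{"dp":[0,1,0],"angular":[0,0,0]},{"dp":[0,1,0],"angular":[0,0,0]},{"dp":[0,1,0],"angular":[0,0,0]}]' 0.75 >/dev/null
python3 - <<'E'
from h import *
vehicles(); tgt([461.3,-35.8,28],34.7)
E
```

```text
time: 19.38
tool_pos: [439.4, 329.7, 367.5]
orientation: [0.988, 0.151, 0.001, -0.0]
contact_force: [-0.1, -0.4, 0.8]
width: 45.2
finger_force: 0.0
[314. 171.] c [612.7 -49.5] sz [35. 68.] yaw 164.3 rgb [252. 252. 246.]
[299. 213.] c [472.1   3.2] sz [76. 35.] yaw 33.3 rgb [82. 69. 56.]
[373. 245.] c [ 364.5 -238.8] sz [37. 76.] yaw 141.0 rgb [ 54. 225. 199.]
[291. 251.] c [350.7  27.5] sz [75. 36.] yaw 89.2 rgb [255. 185. 206.]
grasp [494.4 156.  196.6] yaw 17.3 tilt 0.2
 turn z units -2.53
 angular to vertical now
 dp units (after turn) [-6.82  6.94  8.43]
```

The van was knocked from (461,-36) to (472,3). I'll go to its new pose.

```bash
python3 - <<'E'
from h import *
tgt([472.1,3.2,28],33.5)
E
```

```text
grasp [494.4 156.  196.6] yaw 17.3 tilt 0.2
 turn z units -2.36
 angular to vertical now
 dp units (after turn) [-5.15  5.75  8.43]
```

```bash
python3 -m inch '[{"dp":[0,0,0],"angular":[0,0,-0.8]},{"dp":[0,0,0],"angular":[0,0,-0.8]},{"dp":[0,0,0],"angular":[0,0,-0.76]},{"dp":[-0.86,0.96,0],"angular":[0,0,0]},{"dp":[-0.86,0.96,0],"angular":[0,0,0]},{"dp":[-0.86,0.96,0],"angular":[0,0,0]},{"dp":[-0.86,0.96,0],"angular":[0,0,0]},{"dp":[-0.86,0.96,0],"angular":[0,0,0]},{"dp":[-0.85,0.95,0],"angular":[0,0,0]},{"dp":[0,0,0.7],"angular":[0,0,0]},{"dp":[0,0,0.7],"angular":[0,0,0]},{"dp":[0,0,0],"angular":[0,0,0]}]' >/dev/null
python3 - <<'E'
from h import *
vehicles()
im,d,p=pts('wrist'); h=p[...,2]
m=((h>33)&(h<60)&(np.hypot(p[...,0]-472,p[...,1]-3)<60)).astype(np.uint8)
r=cv2.minAreaRect(p[m>0][:,:2].astype(np.float32)); print(r,m.sum())
tgt([472.1,3.2,27],33.5)
E
```

```text
[314. 172.] c [612.3 -49.1] sz [36. 68.] yaw 164.8 rgb [249. 250. 240.]
[373. 245.] c [ 364.7 -238.8] sz [37. 76.] yaw 141.4 rgb [ 50. 216. 189.]
[290. 251.] c [350.5  30.9] sz [69. 36.] yaw 88.7 rgb [254. 176. 196.]
((473.6078796386719, 5.022411346435547), (74.81047821044922, 36.020137786865234), 33.65430450439453) 2443
grasp [470.5   7.4 167.6] yaw 33.6 tilt 0.0
 turn z units 0.02
 angular to vertical now
 dp units (after turn) [-0.05  0.22  7.03]
```

```bash
python3 -m inch '[{"dp":[0,0.19,0.3],"angular":[0,0,0]},{"dp":[0,0,0.75],"angular":[0,0,0]},{"dp":[0,0,0.75],"angular":[0,0,0]},{"dp":[0,0,0.75],"angular":[0,0,0]},{"dp":[0,0,0.75],"angular":[0,0,0]},{"dp":[0,0,0.75],"angular":[0,0,0]},{"dp":[0,0,0.75],"angular":[0,0,0]},{"dp":[0,0,0.75],"angular":[0,0,0]},{"dp":[0,0,0.75],"angular":[0,0,0]},{"dp":[0,0,0.75],"angular":[0,0,0]}]'
python3 -m inch '[{"dp":[0,0,0],"angular":[0,0,0]},{"dp":[0,0,0],"angular":[0,0,0]},{"dp":[0,0,0],"angular":[0,0,0]},{"dp":[0,0,0],"angular":[0,0,0]},{"dp":[0,0,0],"angular":[0,0,0]},{"dp":[0,0,0],"angular":[0,0,0]},{"dp":[0,0,0],"angular":[0,0,0]},{"dp":[0,0,0],"angular":[0,0,0]}]' 0 20
python3 -m inch '[{"dp":[0,0,-0.9],"angular":[0,0,0]},{"dp":[0,0,-0.9],"angular":[0,0,0]},{"dp":[0,0,-0.9],"angular":[0,0,0]},{"dp":[0,0,-0.9],"angular":[0,0,0]},{"dp":[0,0,-0.9],"angular":[0,0,0]},{"dp":[0,0,-0.9],"angular":[0,0,0]},{"dp":[0,0,-0.9],"angular":[0,0,0]},{"dp":[0,0,-0.9],"angular":[0,0,0]},{"dp":[0,0,-0.9],"angular":[0,0,0]}]'
python3 - <<'E'
from h import *
C=(464.3,265.4)
tgt(cs([-5,0,33],C,17.4),17.4)
E
```

```text
time: 22.12
tool_pos: [473.8, 4.1, 206.3]
orientation: [0.957, 0.29, 0.001, 0.001]
contact_force: [-0.4, -0.8, -0.4]
width: 70.4
finger_force: 0.0
time: 22.78
tool_pos: [473.5, 3.9, 207.2]
orientation: [0.957, 0.289, 0.001, 0.0]
contact_force: [-1.6, 0.5, 5.8]
width: 35.7
finger_force: 20.0
time: 23.53
tool_pos: [472.5, 4.0, 368.6]
orientation: [0.957, 0.289, -0.0, -0.0]
contact_force: [0.3, -0.0, -0.7]
width: 35.9
finger_force: 20.0
grasp [472.3   4.  188.6] yaw 33.6 tilt 0.1
 turn z units 2.36
 angular to vertical now
 dp units (after turn) [  3.28 -12.59   7.78]
```

```bash
python3 -m inch '[{"dp":[0,0,0],"angular":[0,0,0.8]},{"dp":[0,0,0],"angular":[0,0,0.8]},{"dp":[0,0,0],"angular":[0,0,0.76]},{"dp":[0.25,-0.97,0],"angular":[0,0,0]},{"dp":[0.25,-0.97,0],"angular":[0,0,0]},{"dp":[0.25,-0.97,0],"angular":[0,0,0]},{"dp":[0.25,-0.97,0],"angular":[0,0,0]},{"dp":[0.25,-0.97,0],"angular":[0,0,0]},{"dp":[0.25,-0.97,0],"angular":[0,0,0]},{"dp":[0.25,-0.97,0],"angular":[0,0,0]},{"dp":[0.25,-0.97,0],"angular":[0,0,0]}]' > /dev/null
python3 -m inch '[{"dp":[0.25,-0.97,0],"angular":[0,0,0]},{"dp":[0.25,-0.97,0],"angular":[0,0,0]},{"dp":[0.25,-0.97,0],"angular":[0,0,0]},{"dp":[0.25,-0.97,0],"angular":[0,0,0]},{"dp":[0.25,-0.97,0],"angular":[0,0,0]},{"dp":[0,0,0],"angular":[0,0,0]}]'
python3 -m inch '[{"dp":[0,0,0.8],"angular":[0,0,0]},{"dp":[0,0,0.8],"angular":[0,0,0]},{"dp":[0,0,0.8],"angular":[0,0,0]},{"dp":[0,0,0.8],"angular":[0,0,0]},{"dp":[0,0,0.8],"angular":[0,0,0]},{"dp":[0,0,0.8],"angular":[0,0,0]},{"dp":[0,0,0.8],"angular":[0,0,0]},{"dp":[0,0,0.8],"angular":[0,0,0]},{"dp":[0,0,0.8],"angular":[0,0,0]},{"dp":[0,0,0.5],"angular":[0,0,0]},{"dp":[0,0,0],"angular":[0,0,0]}]'
python3 - <<'E'
from h import *
C=(464.3,265.4)
tgt(cs([-5,0,33],C,17.4),17.4)
E
```

```text
time: 24.95
tool_pos: [458.8, 266.5, 367.8]
orientation: [0.988, 0.153, -0.0, -0.001]
contact_force: [0.7, 0.1, -0.7]
width: 35.5
finger_force: 20.0
time: 25.87
tool_pos: [458.8, 263.2, 212.5]
orientation: [0.989, 0.151, -0.002, 0.0]
contact_force: [0.5, 0.1, -1.2]
width: 35.9
finger_force: 20.0
grasp [458.3 263.   32.5] yaw 17.4 tilt 0.2
 turn z units -0.0
 angular to vertical now
 dp units (after turn) [ 0.07 -0.03 -0.03]
```

Release, rise, move back and locate the jeep.

```bash
python3 -m inch '[{"dp":[0,0,0],"angular":[0,0,0]},{"dp":[0,0,0],"angular":[0,0,0]},{"dp":[0,0,0],"angular":[0,0,0]},{"dp":[0,0,0],"angular":[0,0,0]},{"dp":[0,0,-0.5],"angular":[0,0,0]},{"dp":[0,0,-1],"angular":[0,0,0]},{"dp":[0,0,-1],"angular":[0,0,0]},{"dp":[0,0,-1],"angular":[0,0,0]},{"dp":[0,0,-1],"angular":[0,0,0]},{"dp":[0,0,-1],"angular":[0,0,0]},{"dp":[0,0,-1],"angular":[0,0,0]},{"dp":[0,0,-1],"angular":[0,0,0]}]' 0.52
python3 -m inch '[{"dp":[0.25,1,-0.5],"angular":[0,0,0]},{"dp":[0.25,1,0],"angular":[0,0,0]},{"dp":[0.25,1,0],"angular":[0,0,0]},{"dp":[0.25,1,0],"angular":[0,0,0]},{"dp":[0.25,1,0],"angular":[0,0,0]},{"dp":[0.25,1,0],"angular":[0,0,0]},{"dp":[0.25,1,0],"angular":[0,0,0]},{"dp":[0.25,1,0],"angular":[0,0,0]},{"dp":[0.25,1,0],"angular":[0,0,0]}]' 0.75 >/dev/null
python3 - <<'E'
from h import *
im,p=vehicles(); tgt([612.3,-49.1,28],164.8)
save('top2.png',im,1.25)
E
```

```text
time: 26.87
tool_pos: [459.2, 264.0, 366.5]
orientation: [0.988, 0.151, 0.001, -0.0]
contact_force: [0.9, -0.6, -0.0]
width: 48.8
finger_force: 0.0
[314. 171.] c [612.3 -48.9] sz [36. 68.] yaw 164.3 rgb [251. 252. 245.]
[373. 245.] c [ 364.9 -238.9] sz [36. 76.] yaw 140.9 rgb [ 54. 224. 198.]
[291. 251.] c [350.7  27.8] sz [76. 36.] yaw 89.3 rgb [254. 184. 205.]
grasp [558.9 101.6 195.7] yaw 17.3 tilt 0.3
 turn z units 4.72
 angular to vertical now
 dp units (after turn) [4.55 6.57 8.38]
```

View pics/top2.png

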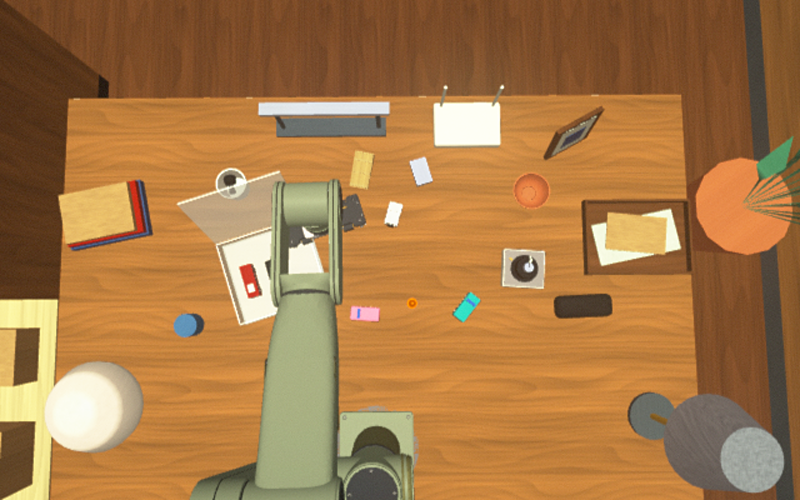

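The top view shows the bus upright in the case (250,280), the lid leaning back, and the jeep unmoved at (394,214). Jeep next.

```bash
python3 -m inch '[{"dp":[0,0,0],"angular":[0,0,0.95]},{"dp":[0,0,0],"angular":[0,0,0.95]},{"dp":[0,0,0],"angular":[0,0,0.95]},{"dp":[0,0,0],"angular":[0,0,0.95]},{"dp":[0,0,0],"angular":[0,0,0.95]},{"dp":[0.65,0.94,0],"angular":[0,0,0]},{"dp":[0.65,0.94,0],"angular":[0,0,0]},{"dp":[0.65,0.94,0],"angular":[0,0,0]},{"dp":[0.65,0.94,0],"angular":[0,0,0]},{"dp":[0.65,0.94,0.5],"angular":[0,0,0]},{"dp":[0.65,0.94,0.5],"angular":[0,0,0]},{"dp":[0.65,0.94,0.5],"angular":[0,0,0]}]' >/dev/null
python3 -m inch '[{"dp":[0,0,0],"angular":[0,0,0]}]'
python3 - <<'E'
from h import *
im,d,p=pts('wrist'); h=p[...,2]
m=((h>14)&(h<60)&(np.hypot(p[...,0]-612,p[...,1]+49)<60)).astype(np.uint8)
r=cv2.minAreaRect(p[m>0][:,:2].astype(np.float32)); print(r,m.sum())
tgt([612.3,-49,25],164.6)
E
```

```text
time: 28.75
tool_pos: [609.6, -48.2, 343.0]
orientation: [0.991, -0.134, -0.001, 0.001]
contact_force: [-0.3, -0.4, -0.3]
width: 70.3
finger_force: 0.0
((613.5662231445312, -48.118309020996094), (36.63093185424805, 67.25611114501953), 73.59393310546875) 2094
grasp [609.  -46.5 163.8] yaw -15.4 tilt 0.1
 turn z units -0.0
 angular to vertical now
 dp units (after turn) [0.19 0.08 6.94]
```

```bash
python3 -m inch '[{"dp":[0.2,0.06,0.2],"angular":[0,0,0]},{"dp":[0,0,0.75],"angular":[0,0,0]},{"dp":[0,0,0.75],"angular":[0,0,0]},{"dp":[0,0,0.75],"angular":[0,0,0]},{"dp":[0,0,0.75],"angular":[0,0,0]},{"dp":[0,0,0.75],"angular":[0,0,0]},{"dp":[0,0,0.75],"angular":[0,0,0]},{"dp":[0,0,0.75],"angular":[0,0,0]},{"dp":[0,0,0.75],"angular":[0,0,0]},{"dp":[0,0,0.75],"angular":[0,0,0]}]'
python3 -m inch '[{"dp":[0,0,0],"angular":[0,0,0]},{"dp":[0,0,0],"angular":[0,0,0]},{"dp":[0,0,0],"angular":[0,0,0]},{"dp":[0,0,0],"angular":[0,0,0]},{"dp":[0,0,0],"angular":[0,0,0]},{"dp":[0,0,0],"angular":[0,0,0]},{"dp":[0,0,0],"angular":[0,0,0]},{"dp":[0,0,0],"angular":[0,0,0]}]' 0 20
python3 -m inch '[{"dp":[0,0,-0.9],"angular":[0,0,0]},{"dp":[0,0,-0.9],"angular":[0,0,0]},{"dp":[0,0,-0.9],"angular":[0,0,0]},{"dp":[0,0,-0.9],"angular":[0,0,0]},{"dp":[0,0,-0.9],"angular":[0,0,0]},{"dp":[0,0,-0.9],"angular":[0,0,0]},{"dp":[0,0,-0.9],"angular":[0,0,0]},{"dp":[0,0,-0.9],"angular":[0,0,0]},{"dp":[0,0,-0.9],"angular":[0,0,0]}]'
python3 - <<'E'
from h import *
C=(464.3,265.4)
tgt(cs([-5,-70,32],C,17.4),17.4)
E
```

```text
time: 29.63
tool_pos: [613.3, -45.8, 205.7]
orientation: [0.991, -0.132, 0.001, -0.0]
contact_force: [0.2, 0.1, -0.4]
width: 70.4
finger_force: 0.0
time: 30.3
tool_pos: [613.6, -47.4, 206.5]
orientation: [0.991, -0.133, 0.001, -0.0]
contact_force: [-1.0, 0.6, 5.2]
width: 36.1
finger_force: 20.0
time: 31.05
tool_pos: [612.6, -47.4, 367.4]
orientation: [0.991, -0.133, -0.001, -0.0]
contact_force: [0.0, 0.5, -0.2]
width: 35.9
finger_force: 20.0
grasp [612.4 -47.4 187.4] yaw -15.3 tilt 0.1
 turn z units -4.75
 angular to vertical now
 dp units (after turn) [ -2.64 -13.64   7.77]
```

```bash
python3 -m inch '[{"dp":[0,0,0],"angular":[0,0,-0.95]},{"dp":[0,0,0],"angular":[0,0,-0.95]},{"dp":[0,0,0],"angular":[0,0,-0.95]},{"dp":[0,0,0],"angular":[0,0,-0.95]},{"dp":[0,0,0],"angular":[0,0,-0.95]},{"dp":[-0.19,-0.97,0],"angular":[0,0,0]},{"dp":[-0.19,-0.97,0],"angular":[0,0,0]},{"dp":[-0.19,-0.97,0],"angular":[0,0,0]},{"dp":[-0.19,-0.97,0],"angular":[0,0,0]},{"dp":[-0.19,-0.97,0],"angular":[0,0,0]},{"dp":[-0.19,-0.97,0],"angular":[0,0,0]},{"dp":[-0.19,-0.97,0],"angular":[0,0,0]}]' > /dev/null
python3 -m inch '[{"dp":[-0.19,-0.97,0],"angular":[0,0,0]},{"dp":[-0.19,-0.97,0],"angular":[0,0,0]},{"dp":[-0.19,-0.97,0],"angular":[0,0,0]},{"dp":[-0.19,-0.97,0],"angular":[0,0,0]},{"dp":[-0.19,-0.97,0],"angular":[0,0,0]},{"dp":[-0.19,-0.97,0],"angular":[0,0,0]},{"dp":[-0.19,-0.97,0],"angular":[0,0,0]},{"dp":[0,0,0],"angular":[0,0,0]}]'
python3 -m inch '[{"dp":[0,0,0.8],"angular":[0,0,0]},{"dp":[0,0,0.8],"angular":[0,0,0]},{"dp":[0,0,0.8],"angular":[0,0,0]},{"dp":[0,0,0.8],"angular":[0,0,0]},{"dp":[0,0,0.8],"angular":[0,0,0]},{"dp":[0,0,0],"angular":[0,0,0]}]'
python3 - <<'E'
from h import *
C=(464.3,265.4)
tgt(cs([-5,-70,32],C,17.4),17.4)
im,d,p=pts('side'); save('side2.png',im[150:380,180:500],2.4)
E
```

```text
time: 32.72
tool_pos: [479.1, 198.0, 366.6]
orientation: [0.988, 0.153, -0.001, -0.001]
contact_force: [0.4, -0.6, -0.9]
width: 36.0
finger_force: 20.0
time: 33.22
tool_pos: [479.4, 194.8, 283.5]
orientation: [0.988, 0.151, -0.004, 0.001]
contact_force: [-0.4, -0.2, -0.3]
width: 35.8
finger_force: 20.0
grasp [478.1 194.4 103.5] yaw 17.4 tilt 0.4
 turn z units -0.0
 angular to vertical now
 dp units (after turn) [ 0.15 -0.09  3.57]
```

View pics/side2.png

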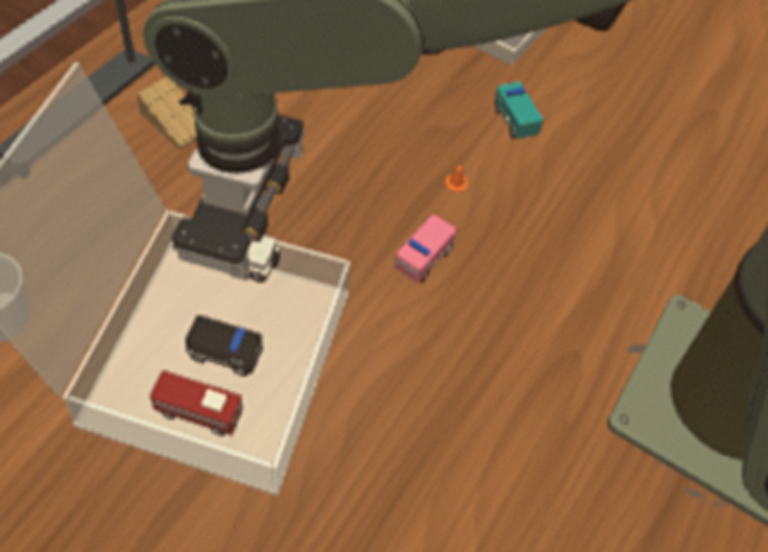

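The bus (197,400) and van (225,343) stand upright in the case, and the jeep is going down beside them.

```bash
python3 -m inch '[{"dp":[0.05,-0.08,0.8],"angular":[0,0,0]},{"dp":[0,0,0.8],"angular":[0,0,0]},{"dp":[0,0,0.8],"angular":[0,0,0]},{"dp":[0,0,0.7],"angular":[0,0,0]},{"dp":[0,0,0.4],"angular":[0,0,0]},{"dp":[0,0,0],"angular":[0,0,0]}]'
python3 -m inch '[{"dp":[0,0,0],"angular":[0,0,0]},{"dp":[0,0,0],"angular":[0,0,0]},{"dp":[0,0,0],"angular":[0,0,0]},{"dp":[0,0,0],"angular":[0,0,0]},{"dp":[0,0,-0.5],"angular":[0,0,0]},{"dp":[0,0,-1],"angular":[0,0,0]},{"dp":[0,0,-1],"angular":[0,0,0]},{"dp":[0,0,-1],"angular":[0,0,0]},{"dp":[0,0,-1],"angular":[0,0,0]},{"dp":[0,0,-1],"angular":[0,0,0]},{"dp":[0,0,-1],"angular":[0,0,0]},{"dp":[0,0,-1],"angular":[0,0,0]}]' 0.52
python3 - <<'E'
from h import *
C=(464.3,265.4)
print(cs([220,0,330],C,17.4)); tgt(cs([205,0,330],C,17.4),17.4); print(get_obs()['qpos'].round(2))
E
```

```text
time: 33.77
tool_pos: [481.1, 197.3, 216.3]
orientation: [0.988, 0.151, -0.001, 0.0]
contact_force: [0.3, -0.1, -0.1]
width: 35.7
finger_force: 20.0
time: 34.77
tool_pos: [481.2, 197.7, 369.5]
orientation: [0.988, 0.151, 0.001, -0.0]
contact_force: [0.9, -0.0, -0.7]
width: 48.6
finger_force: 0.0
[674.23287227 331.1889743  330.        ]
grasp [481.5 197.8 189.5] yaw 17.4 tilt 0.1
 turn z units 0.0
 angular to vertical now
 dp units (after turn) [10.44 -3.48 -7.03]
[0.22 0.12 1.71 0.   1.3  1.49]
```

```bash
python3 -m inch '[{"dp":[0,0,-1],"angular":[0,0,0]},{"dp":[0,0,-1],"angular":[0,0,0]},{"dp":[0,0,-1],"angular":[0,0,0]},{"dp":[0,0,-1],"angular":[0,0,0]},{"dp":[0,0,-1],"angular":[0,0,0]},{"dp":[0,0,-1],"angular":[0,0,0]},{"dp":[0,0,-1],"angular":[0,0,0]}]' 0.75
python3 -m inch '[{"dp":[0.95,-0.32,0],"angular":[0,0,0]},{"dp":[0.95,-0.32,0],"angular":[0,0,0]},{"dp":[0.95,-0.32,0],"angular":[0,0,0]},{"dp":[0.95,-0.32,0],"angular":[0,0,0]},{"dp":[0.95,-0.32,0],"angular":[0,0,0]},{"dp":[0.95,-0.32,0],"angular":[0,0,0]},{"dp":[0.95,-0.32,0],"angular":[0,0,0]},{"dp":[0.95,-0.32,0],"angular":[0,0,0]},{"dp":[0.95,-0.32,0],"angular":[0,0,0]},{"dp":[0.95,-0.32,0],"angular":[0,0,0]},{"dp":[0.95,-0.32,0],"angular":[0,0,0]}]'
python3 - <<'E'
from h import *
tgt([665.6,329.3,233.6],17.4)
im,d,p=pts('wrist'); save('w1.png',im,1.25)
k=(im.max(-1)<70)&(np.hypot(p[...,0]-668,p[...,1]-328)<35)&(p[...,2]>200)&(p[...,2]<265); print(k.sum(),np.nanmedian(p[k],0) if k.any() else None)
im,d,p=pts('top'); save('top3.png',im[130:300,130:300],3.5)
E
```

```text
time: 35.35
tool_pos: [480.8, 197.6, 509.5]
orientation: [0.988, 0.151, 0.001, -0.0]
contact_force: [0.1, 0.0, 0.7]
width: 70.3
finger_force: 0.0
time: 36.27
tool_pos: [660.1, 328.0, 508.5]
orientation: [0.988, 0.151, 0.0, -0.0]
contact_force: [0.0, 0.2, 1.0]
width: 70.6
finger_force: 0.0
grasp [660.2 328.  328.5] yaw 17.4 tilt 0.0
 turn z units 0.0
 angular to vertical now
 dp units (after turn) [0.28 0.02 4.74]
785 [660.7787935  325.86028362 246.35059959]
```

View pics/w1.png

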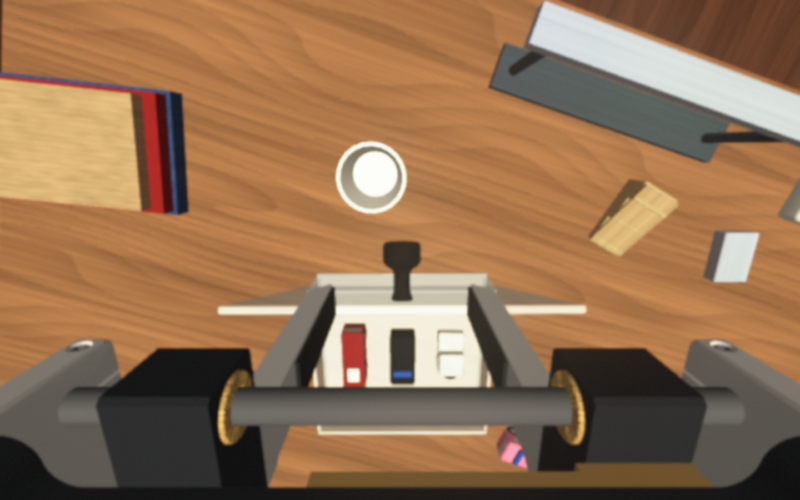

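View pics/top3.png

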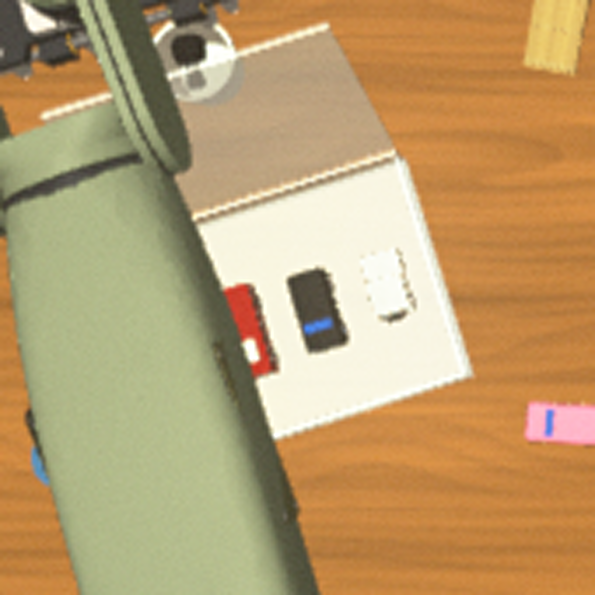

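All three vehicles stand apart in the case, and the knob (402,270 in the wrist view) lies between the fingers. Regrasp it and swing it back.

```bash
python3 -m inch '[{"dp":[0.28,0.03,0],"angular":[0,0,0]},{"dp":[0,0,0.8],"angular":[0,0,0]},{"dp":[0,0,0.8],"angular":[0,0,0]},{"dp":[0,0,0.8],"angular":[0,0,0]},{"dp":[0,0,0.8],"angular":[0,0,0]},{"dp":[0,0,0.8],"angular":[0,0,0]},{"dp":[0,0,0.7],"angular":[0,0,0]},{"dp":[0,0,0],"angular":[0,0,0]}]'
python3 -m inch '[{"dp":[0,0,0],"angular":[0,0,0]},{"dp":[0,0,0],"angular":[0,0,0]},{"dp":[0,0,0],"angular":[0,0,0]},{"dp":[0,0,0],"angular":[0,0,0]},{"dp":[0,0,0],"angular":[0,0,0]},{"dp":[0,0,0],"angular":[0,0,0]},{"dp":[0,0,0],"angular":[0,0,0]},{"dp":[0,0,0],"angular":[0,0,0]},{"dp":[0,0,0],"angular":[0,0,0]}]' 0 20
python3 -m inch '[{"dp":[-0.43,0,-0.24],"angular":[0,0,0]},{"dp":[-0.43,0,-0.22],"angular":[0,0,0]},{"dp":[-0.45,0,-0.19],"angular":[0,0,0]},{"dp":[-0.45,0,-0.18],"angular":[0,0,0]},{"dp":[-0.46,0,-0.15],"angular":[0,0,0]},{"dp":[-0.47,0,-0.13],"angular":[0,0,0]},{"dp":[-0.47,0,-0.11],"angular":[0,0,0]},{"dp":[-0.47,0,-0.08],"angular":[0,0,0]}]'
python3 - <<'E'
from h import *
g=cs([110+27,0,65.5+192],(464.3,265.4),17.4); tgt(g,17.4)
E
```

```text
time: 37.03
tool_pos: [664.1, 327.7, 409.7]
orientation: [0.988, 0.151, -0.003, 0.001]
contact_force: [-0.8, 0.2, -0.1]
width: 70.5
finger_force: 0.0
time: 37.78
tool_pos: [665.2, 329.0, 413.7]
orientation: [0.988, 0.152, 0.0, -0.001]
contact_force: [-0.2, 2.1, 0.4]
width: 27.0
finger_force: 20.0
time: 38.45
tool_pos: [594.6, 306.7, 439.0]
orientation: [0.988, 0.152, -0.001, -0.0]
contact_force: [0.3, 3.9, -2.4]
width: 27.1
finger_force: 20.0
grasp [594.4 306.7 259. ] yaw 17.4 tilt 0.1
 turn z units 0.0
 angular to vertical now
 dp units (after turn) [0.02 0.03 0.08]
```

Now reverse the arc down.

```bash
python3 -m inch '[{"dp":[-0.48,0,-0.06],"angular":[0,0,0]},{"dp":[-0.49,0,-0.03],"angular":[0,0,0]},{"dp":[-0.48,0,0],"angular":[0,0,0]},{"dp":[-0.49,0,0.01],"angular":[0,0,0]},{"dp":[-0.49,0,0.04],"angular":[0,0,0]},{"dp":[-0.48,0,0.06],"angular":[0,0,0]},{"dp":[-0.48,0,0.09],"angular":[0,0,0]},{"dp":[-0.47,0,0.11],"angular":[0,0,0]},{"dp":[-0.47,0,0.13],"angular":[0,0,0]},{"dp":[-0.46,0,0.16],"angular":[0,0,0]}]'
python3 -m inch '[{"dp":[-0.45,0,0.19],"angular":[0,0,0]},{"dp":[-0.44,0,0.2],"angular":[0,0,0]},{"dp":[-0.43,0,0.22],"angular":[0,0,0]},{"dp":[-0.42,0,0.25],"angular":[0,0,0]},{"dp":[-0.4,0,0.27],"angular":[0,0,0]},{"dp":[-0.4,0,0.29],"angular":[0,0,0]},{"dp":[-0.38,0,0.31],"angular":[0,0,0]},{"dp":[-0.36,0,0.32],"angular":[0,0,0]},{"dp":[-0.34,0,0.34],"angular":[0,0,0]},{"dp":[-0.33,0,0.36],"angular":[0,0,0]}]'
python3 - <<'E'
from h import *
g=cs([110-147,0,65.5+127],(464.3,265.4),17.4); tgt(g,17.4)
E
```

```text
time: 39.28
tool_pos: [503.3, 277.8, 427.9]
orientation: [0.988, 0.151, -0.0, -0.0]
contact_force: [3.3, 4.1, -5.2]
width: 27.3
finger_force: 20.0
time: 40.12
tool_pos: [428.5, 254.2, 373.9]
orientation: [0.988, 0.151, 0.0, 0.0]
contact_force: [2.8, 2.9, -0.9]
width: 27.3
finger_force: 20.0
grasp [428.6 254.1 193.9] yaw 17.4 tilt 0.0
 turn z units 0.0
 angular to vertical now
 dp units (after turn) [ 0.02 -0.    0.07]
```

```bash
python3 -m inch '[{"dp":[-0.3,0,0.38],"angular":[0,0,0]},{"dp":[-0.3,0,0.39],"angular":[0,0,0]},{"dp":[-0.27,0,0.41],"angular":[0,0,0]},{"dp":[-0.25,0,0.41],"angular":[0,0,0]},{"dp":[-0.22,0,0.43],"angular":[0,0,0]},{"dp":[-0.21,0,0.44],"angular":[0,0,0]},{"dp":[-0.18,0,0.45],"angular":[0,0,0]},{"dp":[-0.16,0,0.46],"angular":[0,0,0]}]'
python3 - <<'E'
from h import *
g=cs([110-190,0,65.5+41],(464.3,265.4),17.4); tgt(g,17.4)
E
```

```text
time: 40.78
tool_pos: [392.5, 242.8, 305.5]
orientation: [0.988, 0.151, -0.001, 0.0]
contact_force: [-0.6, 0.0, 2.1]
width: 27.1
finger_force: 20.0
grasp [392.3 242.7 125.5] yaw 17.4 tilt 0.1
 turn z units 0.0
 angular to vertical now
 dp units (after turn) [-0.23 -0.01  0.95]
```

```bash
python3 -m inch '[{"dp":[-0.14,0,0.47],"angular":[0,0,0]},{"dp":[-0.11,0,0.48],"angular":[0,0,0]},{"dp":[0,0,0.15],"angular":[0,0,0]},{"dp":[0,0,0.05],"angular":[0,0,0]},{"dp":[0,0,0],"angular":[0,0,0]},{"dp":[0,0,0],"angular":[0,0,0]}]'
python3 - <<'E'
from h import *
g=cs([110-190,0,65.5+41],(464.3,265.4),17.4); tgt(g,17.4)
E
```

```text
time: 41.28
tool_pos: [388.4, 241.6, 285.2]
orientation: [0.988, 0.152, -0.001, 0.001]
contact_force: [-8.2, -3.9, 17.7]
width: 27.1
finger_force: 20.0
grasp [388.1 241.4 105.2] yaw 17.4 tilt 0.1
 turn z units 0.01
 angular to vertical now
 dp units (after turn) [-0.01 -0.01 -0.06]
```

The lid is pressed fully shut (17.7 N reaction at the stop). Release, rise and measure the control from above.

```bash
python3 -m inch '[{"dp":[0,0,-0.1],"angular":[0,0,0]},{"dp":[0,0,0],"angular":[0,0,0]},{"dp":[0,0,0],"angular":[0,0,0]},{"dp":[0,0,0],"angular":[0,0,0]},{"dp":[0,0,0],"angular":[0,0,0]},{"dp":[0,0,0],"angular":[0,0,0]},{"dp":[0,0,-0.6],"angular":[0,0,0]},{"dp":[0,0,-1],"angular":[0,0,0]},{"dp":[0,0,-1],"angular":[0,0,0]},{"dp":[0,0,-1],"angular":[0,0,0]},{"dp":[0,0,-1],"angular":[0,0,0]},{"dp":[0,0,-1],"angular":[0,0,0]}]' 0.9
python3 - <<'E'
from h import *
im,d,p=pts('top'); h=p[...,2]
def rect(m,c,r):
    m=m&(np.hypot(p[...,0]-c[0],p[...,1]-c[1])<r); q=p[m][:,:2].astype(np.float32); return cv2.minAreaRect(q),m.sum()
print('box',rect((h>20)&(h<45),(465,-392),85)); print('ring',rect((h>50)&(h<80),(465,-392),60)); print('inner',rect((h>80)&(h<100),(465,-392),60))
tgt([465,-392,230],0)
np.savez('/tmp/top4',im=im,p=p)
E
```

```text
time: 42.28
tool_pos: [388.3, 241.6, 398.3]
orientation: [0.988, 0.151, -0.0, 0.0]
contact_force: [0.2, 0.8, -0.3]
width: 84.6
finger_force: 0.0
box (((464.4450988769531, -391.9068908691406), (111.1822738647461, 99.8051986694336), 85.93074035644531), np.int64(778))
ring (((464.34698486328125, -391.62164306640625), (52.63452911376953, 52.68183898925781), 84.79263305664062), np.int64(192))
inner (((464.67901611328125, -392.673583984375), (22.912425994873047, 20.770477294921875), 7.404433250427246), np.int64(46))
grasp [391.  242.7 222.8] yaw 17.4 tilt 0.5
 turn z units 2.53
 angular to vertical now
 dp units (after turn) [ 3.7  31.74 -0.36]
```

```bash
python3 -m inch '[{"dp":[0,0.98,0],"angular":[0,0,0.85]},{"dp":[0,0.98,0],"angular":[0,0,0.85]},{"dp":[0,0.98,0],"angular":[0,0,0.85]},{"dp":[0.1,0.98,0],"angular":[0,0,0]},{"dp":[0.1,0.98,0],"angular":[0,0,0]},{"dp":[0.1,0.98,0],"angular":[0,0,0]},{"dp":[0.1,0.98,0],"angular":[0,0,0]},{"dp":[0.1,0.98,0],"angular":[0,0,0]},{"dp":[0.1,0.98,0],"angular":[0,0,0]},{"dp":[0.1,0.98,0],"angular":[0,0,0]},{"dp":[0.1,0.98,0],"angular":[0,0,0]}]' >/dev/null
python3 -m inch '[{"dp":[0,0.98,0],"angular":[0,0,0]},{"dp":[0,0.98,0],"angular":[0,0,0]},{"dp":[0,0.98,0],"angular":[0,0,0]},{"dp":[0,0.98,0],"angular":[0,0,0]},{"dp":[0,0.98,0],"angular":[0,0,0]},{"dp":[0,0.98,0],"angular":[0,0,0]},{"dp":[0,0.98,0],"angular":[0,0,0]},{"dp":[0,0.98,0],"angular":[0,0,0]},{"dp":[0,0.98,0],"angular":[0,0,0]},{"dp":[0,0.98,0],"angular":[0,0,0]},{"dp":[0,0.98,0],"angular":[0,0,0]}]'
python3 - <<'E'
from h import *
tgt([364,-392,160],0)
E
```

```text
time: 44.17
tool_pos: [415.2, -189.1, 396.7]
orientation: [1.0, -0.001, -0.0, -0.0]
contact_force: [-0.2, -0.4, -0.3]
width: 84.2
finger_force: 0.0
grasp [ 415.  -189.   216.7] yaw -0.1 tilt 0.0
 turn z units -0.02
 angular to vertical now
 dp units (after turn) [-2.55 10.15  2.83]
```

```bash
python3 -m inch '[{"dp":[-0.25,0.95,0.25],"angular":[0,0,0]},{"dp":[-0.25,0.95,0.25],"angular":[0,0,0]},{"dp":[-0.25,0.95,0.25],"angular":[0,0,0]},{"dp":[-0.25,0.95,0.25],"angular":[0,0,0]},{"dp":[-0.25,0.95,0.25],"angular":[0,0,0]},{"dp":[-0.25,0.95,0.25],"angular":[0,0,0]},{"dp":[-0.25,0.95,0.25],"angular":[0,0,0]},{"dp":[-0.25,0.95,0.25],"angular":[0,0,0]},{"dp":[-0.25,0.95,0.25],"angular":[0,0,0]},{"dp":[-0.25,0.95,0.25],"angular":[0,0,0]},{"dp":[0,0.6,0.25],"angular":[0,0,0]},{"dp":[0,0,0],"angular":[0,0,0]}]' >/dev/null
cat >> h.py <<'E'
def wcast(u,v,z,o):
    m=camera_model('wrist'); T=np.array(m['tool_from_camera']); R=Rt.from_quat(o['orientation']).as_matrix()
    d=R@(T[:3,:3]@np.array([(u-m['cx'])/m['fx'],(v-m['cy'])/m['fy'],1])); C=R@T[:3,3]+np.array(o['tool_pos'])
    return C+d*(z-C[2])/d[2]
def wproj(P,o):
    m=camera_model('wrist'); T=np.array(m['tool_from_camera']); R=Rt.from_quat(o['orientation']).as_matrix()
    c=T[:3,:3].T@(R.T@(np.array(P)-np.array(o['tool_pos']))-T[:3,3]); return m['cx']+m['fx']*c[0]/c[2],m['cy']+m['fy']*c[1]/c[2]
E
python3 - <<'E'
from h import *
import pickle
tgt([464.4,-392,60],0)
o=get_obs(); im,d,p=pts('wrist'); pickle.dump((o,im,p),open('/tmp/w2.pkl','wb'))
u,v=map(int,wproj([464.4,-392,50],o)); print(u,v)
x0,y0=max(u-95,0),max(v-80,0); print('crop origin',x0,y0); save('w2.png',im,4,(x0,y0,x0+190,y0+150))
E
```

```text
grasp [ 364.2 -391.4  160.9] yaw -0.3 tilt 0.1
 turn z units -0.04
 angular to vertical now
 dp units (after turn) [5.01 0.03 5.04]
320 90
crop origin 225 10
```

View pics/w2.png

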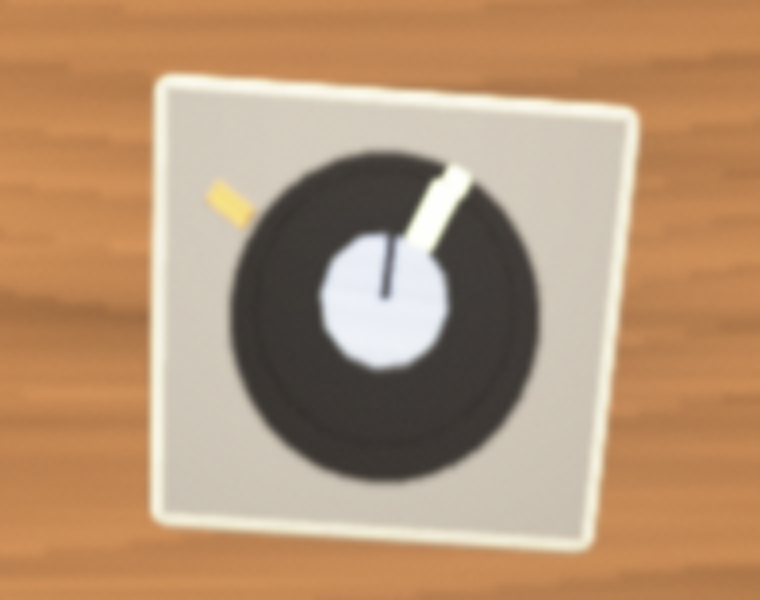

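The brass mark is at crop (232,205), with its inner end at (250,220). The white line runs to (462,170) at the skirt rim. The inner knob's line is at (390,265). Now compute the angles.

```bash
cat >> h.py <<'E'
def ringmeas(o,im,ax0=(464.4,-392)):
    hs=cv2.cvtColor(im,cv2.COLOR_RGB2HSV).astype(int)
    V,U=np.mgrid[0:400,0:640]
    def pl(z):
        P=np.array([wcast(u,v,z,o)[:2] for u,v in zip(U.ravel()[::1],V.ravel())]).reshape(400,640,2); return P
    m=camera_model('wrist')
    P37=pl(37); P35=pl(35.0); Pi=pl(86)
    r=lambda P,a:np.hypot(P[...,0]-a[0],P[...,1]-a[1])
    dark=(hs[...,2]<100)&(r(P37,ax0)<50)
    n,l,st,_=cv2.connectedComponentsWithStats(dark.astype(np.uint8)); dark=l==1+st[1:,4].argmax()
    c=max(cv2.findContours(dark.astype(np.uint8),0,1)[0],key=cv2.contourArea)
    hull=cv2.convexHull(c)[:,0]; q=np.array([wcast(u,v,37,o)[:2] for u,v in hull],np.float32)
    e=cv2.fitEllipse(q); a=np.array(e[0]); print('skirt centre',a.round(1),'dia',np.round(e[1],1))
    w=(im.min(-1)>200)&(r(P37,a)<36.5)&(r(P37,a)>31)
    b=(hs[...,0]>12)&(hs[...,0]<32)&(hs[...,1]>90)&(hs[...,2]>140)&(r(P35,a)>37.5)&(r(P35,a)<48)
    out=[]
    for k,P,n in ((w,P37,'line'),(b,P35,'mark')):
        d=P[k].mean(0)-a; an=np.degrees(np.arctan2(d[1],d[0])); out.append(an); print(n,k.sum(),'ang',an.round(2),'rad',np.hypot(*d).round(1))
    i=(im.max(-1)<130)&(r(Pi,a)<10.5)
    q=Pi[i]
    if len(q): d=q.mean(0)-a; print('inner line ang',np.degrees(np.arctan2(d[1],d[0])).round(1),len(q))
    print('mark-line deg',round(out[1]-out[0],2)); return a
E
python3 - <<'E'
from h import *
import pickle
o,im,p=pickle.load(open('/tmp/w2.pkl','rb')); a=ringmeas(o,im)
h=p[...,2]
for lo,hi in ((55,75),(78,100)):
    m=(h>lo)&(h<hi)&(np.hypot(p[...,0]-464,p[...,1]+392)<50); print(cv2.minEnclosingCircle(p[m][:,:2].astype(np.float32)),p[m].mean(0))
print(o['orientation'])
E
```

```text
Traceback (most recent call last):
  File "h.py", line 57, in ringmeas
    P37=pl(37); P35=pl(35.0); Pi=pl(86)
  File "h.py", line 55, in pl
    P=np.array([wcast(u,v,z,o)[:2] for u,v in zip(U.ravel()[::1],V.ravel())]).reshape(400,640,2); return P
                ~~~~~^^^^^^^^^
  File "h.py", line 45, in wcast
    m=camera_model('wrist'); T=np.array(m['tool_from_camera']); R=Rt.from_quat(o['orientation']).as_matrix()
ValueError: time passes only in moves, steps and waits
```

```bash
python3 - <<'E'
s=open('h.py').read()
i=s.index('def wcast'); j=s.index('def wproj')
s=s[:i]+'''WM=camera_model('wrist')
def wcast(u,v,z,o):
    m=WM; T=np.array(m['tool_from_camera']); R=Rt.from_quat(o['orientation']).as_matrix()
    u=np.asarray(u,float); v=np.asarray(v,float)
    d=np.stack([(u-m['cx'])/m['fx'],(v-m['cy'])/m['fy'],np.ones_like(u)],-1)@(R@T[:3,:3]).T; C=R@T[:3,3]+np.array(o['tool_pos'])
    return C+d*((z-C[2])/d[...,2])[...,None]
'''+s[j:]
i=s.index('    def pl(z):'); j=s.index("    m=camera_model('wrist')\n    P37")
s=s[:i]+"    pl=lambda z: wcast(U,V,z,o)[...,:2]\n"+s[j:].replace("    m=camera_model('wrist')\n    P37","    P37").replace("q=np.array([wcast(u,v,37,o)[:2] for u,v in hull],np.float32)","q=wcast(hull[:,0],hull[:,1],37,o)[:,:2].astype(np.float32)")
open('h.py','w').write(s)
E
python3 - <<'E'
from h import *
import pickle
o,im,p=pickle.load(open('/tmp/w2.pkl','rb')); a=ringmeas(o,im)
h=p[...,2]
for lo,hi in ((55,75),(78,100)):
    m=(h>lo)&(h<hi)&(np.hypot(p[...,0]-464,p[...,1]+392)<50); print(cv2.minEnclosingCircle(p[m][:,:2].astype(np.float32)),p[m].mean(0))
E
```

```text
skirt centre [ 465.9 -391.9] dia [70.  70.2]
line 42 ang -28.09 rad 33.6
mark 58 ang 53.72 rad 43.1
inner line ang -6.7 8
mark-line deg 81.81
((466.09356689453125, -391.7341613769531), 27.073522567749023) [ 466.15083675 -391.76297171   67.27434665]
((466.0353088378906, -391.7008056640625), 12.022491455078125) [ 465.91428653 -391.69962589   87.63798095]
```

```bash
python3 -m inch '[{"dp":[0.84,0,0],"angular":[0,0,0]},{"dp":[0.84,0,0],"angular":[0,0,0]},{"dp":[0.84,0,0],"angular":[0,0,0]},{"dp":[0.84,0,0],"angular":[0,0,0]},{"dp":[0.84,0,0],"angular":[0,0,0]},{"dp":[0.84,0,0],"angular":[0,0,0]},{"dp":[0,0,0],"angular":[0,0,0]},{"dp":[0,0,0],"angular":[0,0,0]},{"dp":[0,0,0],"angular":[0,0,0]}]' 1 20 >/dev/null
python3 - <<'E'
from h import *
tgt([465.5,-391.8,60],0)
E
```

```text
grasp [ 465.4 -389.3  162.4] yaw -0.1 tilt 0.1
 turn z units -0.01
 angular to vertical now
 dp units (after turn) [0.01 0.13 5.12]
```

```bash
python3 -m inch '[{"dp":[0,0.12,0.6],"angular":[0,0,0]},{"dp":[0,0,0.8],"angular":[0,0,0]},{"dp":[0,0,0.8],"angular":[0,0,0]},{"dp":[0,0,0.8],"angular":[0,0,0]},{"dp":[0,0,0.8],"angular":[0,0,0]},{"dp":[0,0,0.7],"angular":[0,0,0]},{"dp":[0,0,0.55],"angular":[0,0,0]},{"dp":[0,0,0],"angular":[0,0,0]},{"dp":[0,0,0],"angular":[0,0,0]}]'
python3 - <<'E'
from h import *
tgt([465.5,-391.8,60],0)
E
```

```text
time: 46.72
tool_pos: [465.1, -392.5, 240.6]
orientation: [1.0, -0.001, -0.001, -0.001]
contact_force: [-0.7, -0.1, 0.8]
width: 93.9
finger_force: 0.0
grasp [ 464.8 -392.2   60.6] yaw -0.1 tilt 0.1
 turn z units -0.02
 angular to vertical now
 dp units (after turn) [ 0.03 -0.02  0.03]
```

Close (15 N) and check the side force.

```bash
python3 -m inch '[{"dp":[0,0,0],"angular":[0,0,0]},{"dp":[0,0,0],"angular":[0,0,0]},{"dp":[0,0,0],"angular":[0,0,0]},{"dp":[0,0,0],"angular":[0,0,0]},{"dp":[0,0,0],"angular":[0,0,0]},{"dp":[0,0,0],"angular":[0,0,0]},{"dp":[0,0,0],"angular":[0,0,0]},{"dp":[0,0,0],"angular":[0,0,0]},{"dp":[0,0,0],"angular":[0,0,0]}]' 0 15
python3 -m inch '[{"dp":[0,0,0],"angular":[0,0,-0.5]},{"dp":[0,0,0],"angular":[0,0,-0.5]},{"dp":[0,0,0],"angular":[0,0,-0.5]},{"dp":[0,0,0],"angular":[0,0,-0.5]},{"dp":[0,0,0],"angular":[0,0,-0.5]},{"dp":[0,0,0],"angular":[0,0,-0.5]},{"dp":[0,0,0],"angular":[0,0,-0.5]},{"dp":[0,0,0],"angular":[0,0,-0.5]},{"dp":[0,0,0],"angular":[0,0,0]}]'
python3 - <<'E'
from h import *
tgt([465.5,-391.8,60],0); print(get_obs()['wrist_torque'])
E
```

```text
time: 47.47
tool_pos: [466.0, -392.1, 241.9]
orientation: [1.0, -0.001, -0.0, -0.001]
contact_force: [-0.3, 4.0, 4.6]
width: 53.5
finger_force: 15.0
time: 48.22
tool_pos: [466.0, -392.3, 241.9]
orientation: [0.971, 0.237, 0.0, -0.0]
contact_force: [0.6, 3.2, 3.0]
width: 53.9
finger_force: 15.0
grasp [ 466.  -392.1   61.9] yaw 27.5 tilt 0.1
 turn z units 3.99
 angular to vertical now
 dp units (after turn) [-0.02 -0.02  0.09]
[0.8103926  0.05398267 0.04193091]
```

```bash
python3 -m inch '[{"dp":[0,0,0],"angular":[0,0,-0.66]},{"dp":[0,0,0],"angular":[0,0,-0.66]},{"dp":[0,0,0],"angular":[0,0,-0.66]},{"dp":[0,0,0],"angular":[0,0,-0.66]},{"dp":[0,0,0],"angular":[0,0,-0.66]},{"dp":[0,0,0],"angular":[0,0,-0.66]},{"dp":[0,0,0],"angular":[0,0,-0.66]},{"dp":[0,0,0],"angular":[0,0,-0.66]},{"dp":[0,0,0],"angular":[0,0,-0.66]},{"dp":[0,0,0],"angular":[0,0,-0.66]},{"dp":[0,0,0],"angular":[0,0,-0.66]},{"dp":[0,0,0],"angular":[0,0,-0.62]}]'
python3 -m inch '[{"dp":[0,0,0],"angular":[0,0,0]},{"dp":[0,0,0],"angular":[0,0,0]},{"dp":[0,0,0],"angular":[0,0,0]}]'
python3 - <<'E'
from h import *
import pickle
tgt([465.5,-391.8,60],81.7)
o=get_obs(); im,d,p=pts('wrist'); pickle.dump((o,im,p),open('/tmp/w3.pkl','wb'))
save('w3.png',im,1.25)
try: ringmeas(o,im,(465.5,-391.8))
except Exception as e: print(e)
E
```

```text
time: 49.22
tool_pos: [466.3, -392.5, 241.9]
orientation: [0.756, 0.654, 0.0, 0.001]
contact_force: [2.2, 2.7, 2.4]
width: 53.5
finger_force: 15.0
time: 49.47
tool_pos: [466.3, -392.5, 241.9]
orientation: [0.758, 0.652, 0.0, 0.0]
contact_force: [4.4, 3.2, 3.0]
width: 53.9
finger_force: 15.0
grasp [ 466.5 -392.6   61.9] yaw 81.4 tilt 0.1
 turn z units -0.04
 angular to vertical now
 dp units (after turn) [ 0.03 -0.06  0.09]
skirt centre [ 464.9 -399.6] dia [84.5 85.7]
line 226 ang -94.52 rad 23.4
mark 170 ang -83.25 rad 26.4
inner line ang -40.8 159
mark-line deg 11.27
```

View pics/w3.png

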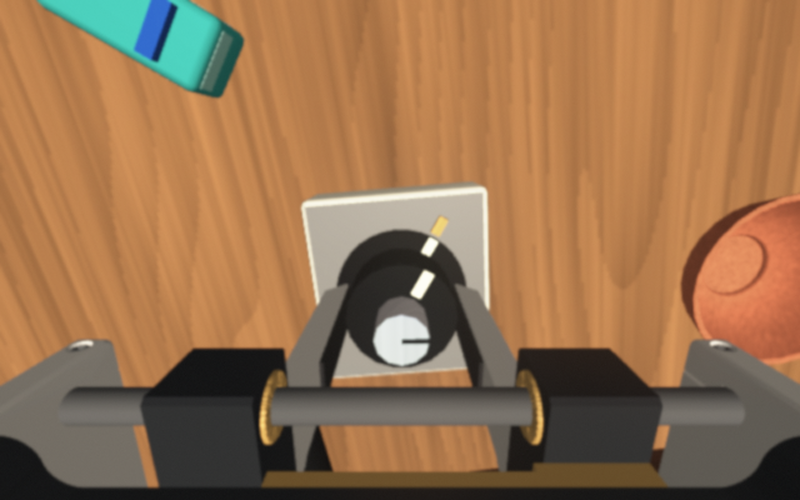

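The white line on the skirt (430,246) lines up with the brass mark (440,226), and the inner line is unturned. Fine check with the known axis.

```bash
python3 - <<'E'
from h import *
import pickle
o,im,p=pickle.load(open('/tmp/w3.pkl','rb'))
hs=cv2.cvtColor(im,cv2.COLOR_RGB2HSV).astype(int); V,U=np.mgrid[0:400,0:640]
box=(U>325)&(U<370)&(V>165)&(V<210)
w=box&(im.min(-1)>190)&(V<206)&(V>186); b=box&(hs[...,0]>12)&(hs[...,0]<32)&(hs[...,1]>90)&(hs[...,2]>140)&(V<190)&(im[...,0]>200)
a=np.array([466.2,-391.9])
for k,z in ((w,37),(b,35)):
    q=wcast(U[k],V[k],z,o)[:,:2]; d=q.mean(0)-a; print(k.sum(),U[k].mean(),V[k].mean(),q.mean(0).round(1),np.degrees(np.arctan2(d[1],d[0])).round(2),np.hypot(*d).round(1))
E
```

```text
100 343.44 196.95 [ 484.7 -367.4] 52.93 30.8
120 351.2416666666667 180.425 [ 491.4 -357.4] 53.84 42.7
```

```bash
python3 -m inch '[{"dp":[0,0,0],"angular":[0,0,-0.1]},{"dp":[0,0,0],"angular":[0,0,0]},{"dp":[0,0,0],"angular":[0,0,0]}]'
python3 -m inch '[{"dp":[0,0,0],"angular":[0,0,0]},{"dp":[0,0,0],"angular":[0,0,0]},{"dp":[0,0,0],"angular":[0,0,0]},{"dp":[0,0,0],"angular":[0,0,0]},{"dp":[0,0,0],"angular":[0,0,0]},{"dp":[0,0,0],"angular":[0,0,0]},{"dp":[0,0,-0.5],"angular":[0,0,0]},{"dp":[0,0,-1],"angular":[0,0,0]},{"dp":[0,0,-1],"angular":[0,0,0]},{"dp":[0,0,-1],"angular":[0,0,0]},{"dp":[0,0,-1],"angular":[0,0,0]},{"dp":[0,0,-0.5],"angular":[0,0,0]}]' 1 >/dev/null
python3 -m inch '[{"dp":[-0.84,0,0],"angular":[0,0,0]},{"dp":[-0.84,0,0],"angular":[0,0,0]},{"dp":[-0.84,0,0],"angular":[0,0,0]},{"dp":[-0.84,0,0],"angular":[0,0,0]},{"dp":[-0.84,0,0],"angular":[0,0,0]},{"dp":[-0.84,0,0],"angular":[0,0,0]},{"dp":[0,0,0],"angular":[0,0,0]},{"dp":[0,0,0],"angular":[0,0,0]},{"dp":[0,0,0],"angular":[0,0,0]}]'
python3 - <<'E'
from h import *
o=get_obs(); im,d,p=pts('wrist'); ringmeas(o,im,(466,-392))
u,v=map(int,wproj([466,-392,50],o)); y0=max(v-80,0); save('w4.png',im,3,(u-95,y0,u+95,y0+150))
im,d,p=pts('top'); h=p[...,2]
m=((h>64)&(h<82)&(p[...,1]>100)&(p[...,1]<420)&(p[...,0]>280)&(p[...,0]<640)); q=p[m]
# lid plane fit vs distance from hinge
X=(q[:,0]-464.3)*np.cos(.3037)+(q[:,1]-265.4)*np.sin(.3037); print('lid slope',np.polyfit(X,q[:,2],1),m.sum())
save('top5.png',im,1.25)
E
```

```text
time: 49.77
tool_pos: [466.3, -392.6, 241.9]
orientation: [0.754, 0.657, 0.001, 0.001]
contact_force: [2.2, 3.3, 3.5]
width: 53.5
finger_force: 15.0
time: 51.52
tool_pos: [451.9, -492.3, 340.4]
orientation: [0.753, 0.658, 0.0, -0.001]
contact_force: [0.6, -0.4, -0.1]
width: 94.0
finger_force: 0.0
skirt centre [ 465.7 -391.7] dia [70.2 70.3]
line 42 ang 53.9 rad 33.6
mark 60 ang 53.62 rad 43.0
inner line ang -7.4 17
mark-line deg -0.28
lid slope [-5.74256399e-04  7.10855016e+01] 5002
```

View pics/w4.png

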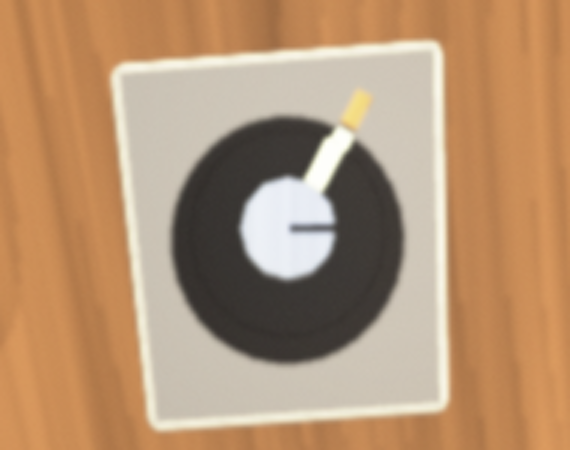

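View pics/top5.png

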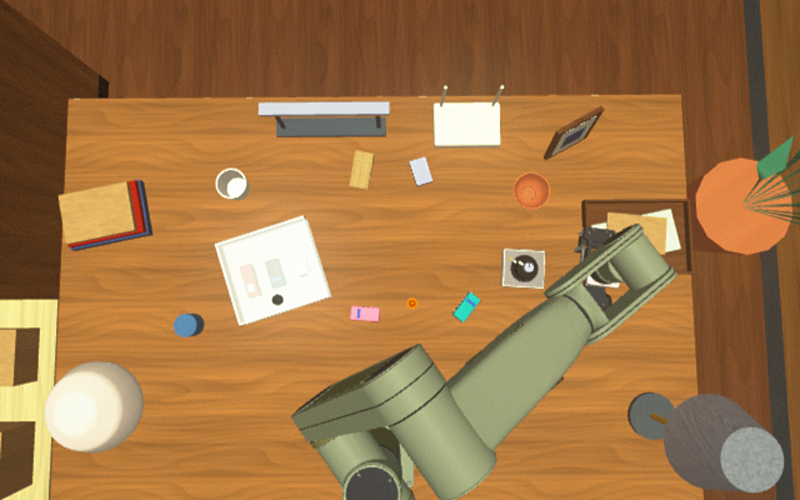

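The ring line is within 0.3° of the mark and the inner knob is unturned. The lid is flat shut over the three vehicles, and the bystanders haven't moved. Handing in.

```bash
python3 -c "
from bench import *
print(hand_in())"
```

```text
the job is handed in; nothing more can be done
None
```

The job is handed in: bus, police van and jeep (the only listed vehicles there) stand on their wheels in the case, the lid was flipped wide open first and is now fully shut, and the ring's white line is within 0.3° of the brass mark. The inner knob was not turned, and the bystanders and the pink and turquoise look-alikes stayed where they were; no verdict came back.

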